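# Draw a cushion out of a deep centrifuge bucket with an extractor hook

### The job

Take the blue-handled extractor hook from its fork stand, reach down into the deep metal centrifuge bucket, catch the wire bail of the orange cushion lying at the bottom and draw the cushion out with the hook, never touching it with the gripper itself. Lower it gently, without letting it fall, so that it lies flat on its base in the square steel tray, free the hook from the bail, and hang the hook upright in the fork of its stand again. Leave the other things on the bench where they are.

Things in the scene. Friction and masses are not known exactly. Their poses are not given: they have to be found in the camera images.
- bucket: Fixed upright aluminium centrifuge bucket on a round black foot (116 mm across, 8 mm high). Origin: centre of its underside, on the bench. Outside diameter 94 mm, inside 82 mm; inner floor 8 mm, open mouth 110 mm above the bench. Two lugs reach 63 mm from the axis on its own +y and -y sides, 65 to 95 mm above the bench.
- cushion: Loose orange cushion, a solid disc 69 mm in diameter, 30 mm high, flat top, 0.14 to 0.28 kg, lying flat on the bucket's inner floor with about 6 mm play all round. Origin: centre of its underside. Two ears stand 8 mm above its top at its own x = +-29 mm and carry a swinging wire bail (see bail_pivot).
- cushion_mid (a point): Centre of the cushion's disc, 15 mm above its underside; axes as the cushion's.
- bail_pivot (a point): On the cushion, 34 mm above its underside. A 5 mm wire arch (legs at x = +-26 mm, crown 41 mm from the pivot, 14 mm wide) swings freely about the cushion's x axis through here, to stops 0.5 rad either side of upright. It lies flopped on a stop: crown 20 mm to +y OR -y, wire axis 36 mm above here. Which side is not told: find by touch or sight. These axes do not swing. Pulled up, the bail swings upright.
- hook_handle (a point): Middle of the blue handle of the loose extractor hook (0.12 kg), which hangs upright by its collar in the fork stand, pointing to the stand's open front (stand's -x) within 0.3 rad. Handle 20 x 20 mm square, 62 mm high, sides along the hook's own x and y; z is up along the tool.
- hook_collar (a point): On the tool's axis at the underside of its round steel collar (32 mm across, 5 mm thick), 36 mm below the handle's middle. Below it a straight 7 mm rod runs down the axis to the hook.
- hook: The extractor hook as a whole; origin and axes as hook_collar.
- hook_foot (a point): On the tool's axis at the foot of the rod, 117.5 mm below the handle's middle. From here the arm (7 mm thick; lowest point of the tool 3.5 mm below here) runs 20 mm to the hook's own +x and there turns up; the top of the upturned tip is 15.5 mm above here, its far side at x = 23.5 mm. Throat between rod and tip: x = 3.5 to 16.5 mm.
- stand_seat (a point): Fixed grey fork stand; this point is the middle of the fork's seat, 105 mm above the bench, where the centre of the collar's underside belongs. The 14 mm wide slot runs along the stand's own x, open to its -x (roughly to the robot) with a flared mouth that reaches 50 mm before this point, closed 30 mm behind it. Nothing stands above the lips (see stand).
- stand: The same stand: origin at bench height under the seat. Base plate 110 x 96 mm, 10 mm high; fork arms 10 mm thick, 46 mm wide over all (60 mm at the flare). Across each arm runs a lip 4 mm high, 21 to 26 mm before the seat, that the collar must pass above.
- tray_floor (a point): Fixed square steel tray, 140 x 140 mm outside, walls 4 mm thick and 16 mm high. This point: centre of its inner floor, 4 mm above the bench; x and y along the sides.
- waste_cup: Bystander: grey plastic cup, 67 mm across, 78 mm high. Origin: centre of its underside.
- bottle_white: Bystander: white bottle with blue cap, 55 mm across, 106 mm high. Origin: centre of its underside.
- tape_roll: Bystander: roll of beige tape lying flat, 98 mm across, 25 mm high. Origin: centre of its underside.
- mouse: Bystander: black computer mouse, 106 x 61 x 36 mm. Origin: centre of its underside.
- marker_a: Bystander: white marker with black cap lying flat, 135 mm long, 17 mm thick. Origin: centre of its underside.
There are look-alikes about, which are no part of the job. Leave any white look-alike of the hook alone.

How it is judged:
On the way:
1. the cushion hangs on the hook, clear above the bucket's mouth (height (world z) of cushion_mid above 0.13 m and contact force between hook and cushion above 0.3 N), for 0.2 s.
At the end, for the whole second after the job is handed in: The cushion lies flat (within 0.1 rad) on the tray's floor, its centre within 50 mm of the tray's centre; the hook is off the bail and hangs upright (within 0.12 rad) in the fork, its collar within 20 mm of the seat; both are at rest and released (horizontal distance between cushion_mid and tray_floor below 0.05 m and z of cushion_mid in the frame of tray_floor between 0.011 and 0.0185 m and angle between cushion_mid's own z axis and vertical below 0.1 rad and linear speed of each of cushion, hook below 0.02 m/s and distance between hook_collar and stand_seat below 0.02 m and angle between hook_collar's own z axis and vertical below 0.12 rad and contact force between hook and cushion below 0.05 N); the robot touches nothing.
It fails at once if the gripper's fingers touch the cushion or its bail (contact force between the fingers and cushion above 0.5 N).
It fails at once if the cushion falls (faster than 0.7 m/s) (linear speed of cushion above 0.7 m/s).
It fails at once if a bystander is moved by more than 30 mm (distance of any of waste_cup, bottle_white, tape_roll, mouse, marker_a from where it was at the start of the episode above 0.03 m).
It also fails if it takes over 72 s, if anything falls off the work surface, if the arm or the gripper's body presses on something with over 40 N, if the wrist force passes 120 N, or if a joint passes its speed limit or range.

### The arm

A 6-joint arm with a two-finger parallel gripper is mounted at the origin on a cart in front of the work surface, level with it; the furniture and walls round the work are solid. World frame = base frame: x ahead of the robot, y to its left, z up, the work surface at z = 0. Lengths are in m, angles in rad, forces in N, time in s.
With the tool pointing down it reaches from about 0.425 to 0.95 m from the base axis. Payload 3.5 kg.
Tool frame: the origin (TCP) lies on the centre line of the jaws, within the pads' length; the fingertips stand 25 mm ahead of it and the grasp point (between the pads) lies 6 mm ahead of it; y points along the fingers, z is the direction in which the jaws open and shut, and the axes are right-handed (so a half turn about y gives the same grasp; the last joint's range is limited). The gripper opens to 85 mm and grips with 20 to 120 N. Pads are 22 mm wide; open, the fingers measure 114 mm over their backs; the gripper's body (76 mm by 85 mm) begins 54 mm behind the grasp point. The pads swing forward as they close: fully open they stand 13 mm farther back than shut.
Start: joints at [-0.15, 0.286, 1.577, -0, 1.279, -0.15], TCP at [0.675, 0, 0.256] pointing down, gripper open.
Joint ranges: [-2.77, 2.77], [-0.9, 2.22], [0.21, 2.48], [-1.53, 4.67], [0.24, 2.81], [-2.84, 2.84]. Speed limits (rad/s): [2.79, 2.79, 3.14, 3.14, 3.14, 3.14].

### API

Orientations are given as a unit quaternion [x, y, z, w].
In Python, from plant import ctrl gives the robot as it stands.
- The arm moves only by the tool arm_command, never from a script. Its argument "steps" is a list of rows, each an object with "hand": the opening, from 0 (shut) to 1 (fully open); "travel": the shift along the tool's x, y, z in units of 0.3 m (1.0 is 0.3 m), a list of three; "rotation": the turn, a rotation vector about the tool's x, y, z in units of 30 degrees (1.0 is 30 degrees), a list of three. A call has 1 to 20 rows; each row shifts and turns the pose as measured when the row begins, along the tool's axes as they then stand; what a row does not reach is not made up. A row lasts 1/8 s, in which the tool goes at most 62.5 mm and 10.7 degrees, less where a joint would pass 70% of its speed; a pose out of reach is approached as far as the arm can. A call with a number of a shift or a turn outside -1 to 1 is refused whole. A call with a gripper value outside its range is refused whole. The fingers move at their own pace and stop on an object; "grip_force" is the grip in N (left out, the last holds). Time passes only in rows, so rows that do not move let the fingers close. It gives the time, the measured TCP pose, the force and the opening at its end, in the units of the state.
- ctrl.get_state(): the state, without advancing time (a new reading comes with each control period).
- ctrl.read_camera(name): name is "scene" or "side" or "wrist"; returns (picture, depth): 420x560x3 uint8, blue, green, red; 420x560 float32, m along the optical axis (not along the pixel's ray), 0 where there is no reading.
- ctrl.camera_params(name): a dict with "fx", "fy", "cx", "cy" (pixels), "extrinsics" (4x4, takes a point from camera to world coordinates); the wrist camera has in their place "tool_from_camera" (4x4, takes a point from camera to tool coordinates, whose origin is the TCP and whose axes are the tool frame's). Camera axes: x right, y down, z forward; pixel columns grow to the right and rows downward; lengths in m; the calibration is good to about 2 mm. The wrist camera is an equidistant fisheye: a pixel r from the principal point sees the ray r / f radians off the axis. A picture is of the moment at which its call begins: read the wrist's pose just before it. camera_params takes no time and is no camera call.
- ctrl.sign_off(): hands the job in, once; it reports no verdict.
Trained networks look in the newest picture that a camera, given by its name, has taken for a name from the list of things; names that differ only in an ending like _2 or _b are one class to them, and where a whole thing is asked for, a point or a joint stands for the part that bears it (a point fixed in the world has none). Each returns a list of dicts, best first, with "score" (0 to 1); they miss things now and then, are a little off and sometimes report something else, mostly with a low value. They report only what shows in the picture. A call takes as long as a camera call. They do not tell look-alikes from the thing itself.
- ctrl.masks_of(camera, thing): "region" (420x560 bool, what is visible of it) and "at" ([column, row] in pixels, amid what is visible of it).
The state is a dict: "time": time; "qpos": joint angles; "dq": joint speeds; "joint_efforts": joint torques, N m; "eef_pos": TCP position; "tcp_rot": TCP orientation; "contact_force": force on the tool from outside, world axes, zero at the start; "wrist_torque": the same for the moment, N m; "opening": opening from 0.0 (shut) to 1.0 (fully open).
Only numpy, scipy, OpenCV 4.12 (cv2) and the standard library are available. Lean on these libraries where they do the work, as an engineer would, in place of code of your own. Each camera call takes 0.05 s, during which the arm holds its last target.

## Working session

There is one attempt and no reset: what is moved stays moved. The work goes in short steps, Python scripts to look and compute and a tool call to move; the robot and the scene stay as the last step left them, time stands still between calls to the robot, and variables do not carry over. Pictures are saved under pics/ and viewed, and the job is handed in when it is done.

Besides the shell and the picture viewer there is one more tool, called by a JSON object that holds its "fn" and its "kwargs", one argument or row to a line. arm_command: Moves the arm, as the interface text tells. Shifts and turns lie within -1 to 1; 1 stands for 0.3 m of shift or 30 degrees of turn. Its arguments: {"type":"object","properties":{"steps":{"type":"array","items":{"type":"object","properties":{"hand":{"type":"number"},"travel":{"type":"array","items":{"type":"number","minimum":-1,"maximum":1}},"rotation":{"type":"array","items":{"type":"number","minimum":-1,"maximum":1}}}}},"grip_force":{"type":"number"}},"required":["steps"]}

```bash
ls; mkdir -p pics; python3 - <<'E'
from plant import ctrl
import cv2, numpy as np
print(ctrl.get_state())
for n in ["scene","side","wrist"]:
    p,d=ctrl.read_camera(n); cv2.imwrite(f"pics/{n}0.png",p); np.save(f"pics/{n}0.npy",d)
    print(n,ctrl.camera_params(n))
E
```

```text
pics
{'time': 0.0, 'qpos': array([-1.50003811e-01,  2.87198454e-01,  1.57822354e+00,  4.33274601e-06,
        1.27859705e+00, -1.49992647e-01]), 'dq': array([-0.00034548, -0.00047717, -0.00095644,  0.00170902,  0.00012872,
       -0.00072781]), 'joint_efforts': array([-1.79628755e-04, -4.05981302e+01, -2.92628127e+01, -1.54224781e-04,
        5.81841552e-03,  3.74769741e-06]), 'eef_pos': array([6.74383561e-01, 1.21129992e-04, 2.54900054e-01]), 'tcp_rot': array([-0.50050448,  0.50069404, -0.49931143,  0.49948857]), 'contact_force': array([0.80560113, 0.04716825, 0.4852253 ]), 'wrist_torque': array([-0.00671829, -0.08612141, -0.00835667]), 'opening': 1.0048692957173977}
scene {'fx': 381.0247685217591, 'fy': 381.0247685217591, 'cx': 285.4154712877036, 'cy': 207.5579745346491, 'extrinsics': array([[-0.87898662, -0.34838558,  0.32559177,  0.24193375],
       [-0.47683813,  0.63815095, -0.60447395,  0.55345972],
       [ 0.00281331, -0.68657909, -0.72704968,  0.868516  ],
       [ 0.        ,  0.        ,  0.        ,  1.        ]])}
side {'fx': 430.2323838244468, 'fy': 430.2323838244468, 
[... 179 characters left out ...]
73644682e-01,  7.53528266e-01,
        -9.22729950e-01],
       [-6.76227625e-04, -7.95532866e-01, -6.05910061e-01,
         8.05507949e-01],
       [ 0.00000000e+00,  0.00000000e+00,  0.00000000e+00,
         1.00000000e+00]])}
wrist {'fx': 325.19226210127806, 'fy': 325.19226210127806, 'cx': 276.3096332848024, 'cy': 206.02230551989314, 'tool_from_camera': array([[-1.85236458e-04,  9.64743431e-01,  2.63192093e-01,
        -6.73268883e-02],
       [ 9.50074278e-04, -2.63191809e-01,  9.64743059e-01,
        -1.17899562e-01],
       [ 9.99999532e-01,  4.28757625e-04, -8.67825200e-04,
        -7.68403076e-04],
       [ 0.00000000e+00,  0.00000000e+00,  0.00000000e+00,
         1.00000000e+00]])}
```

View pics/scene0.png

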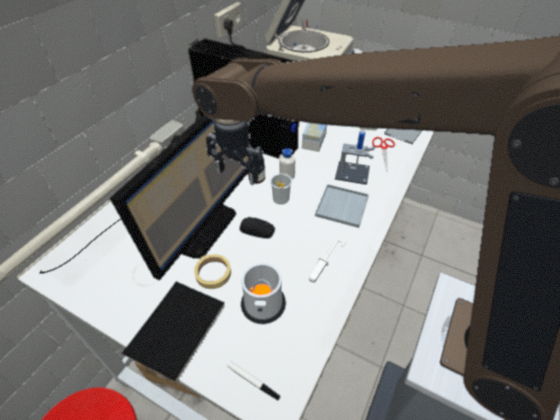

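View pics/side0.png

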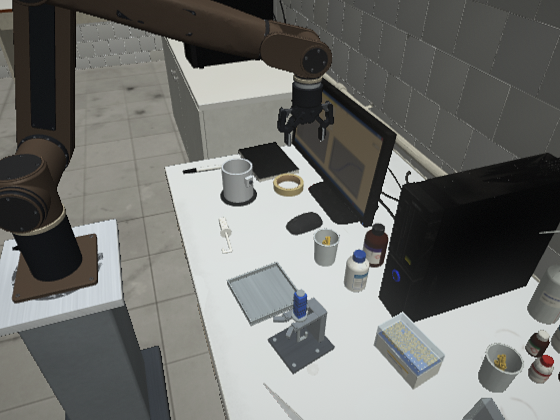

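View pics/wrist0.png

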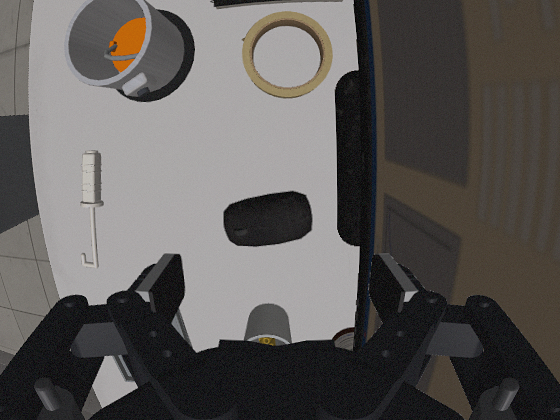

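The side view shows the blue-handled hook upright in the grey fork stand (301,303) and the bucket at (237,180). The tray is at (265,292), and a white look-alike hook lies flat at (225,235). In the wrist view the bail is visible inside the bucket at about (120,52).

Candidates for the hook are the blue handle in the stand, side (301,303), and the white hook lying flat, side (225,235). I choose the blue one and will check it in a crop.

```bash
cat > h.py <<'E'
from plant import ctrl
import cv2, numpy as np
from scipy.spatial.transform import Rotation as R
def pts(cam,d,P,mask):
    v,u=np.nonzero(mask&(d>0)); z=d[v,u]
    c=np.stack([(u-P['cx'])/P['fx']*z,(v-P['cy'])/P['fy']*z,z],1)
    E=P['extrinsics']; return c@E[:3,:3].T+E[:3,3],u,v
def wrist_pts(d,P,mask,st):
    v,u=np.nonzero(mask&(d>0)); z=d[v,u]
    dx=u-P['cx'];dy=v-P['cy'];r=np.hypot(dx,dy)+1e-9;th=r/P['fx']
    c=np.stack([np.tan(th)*dx/r*z,np.tan(th)*dy/r*z,z],1)
    T=P['tool_from_camera'];t=c@T[:3,:3].T+T[:3,3]
    return R.from_quat(st['tcp_rot']).apply(t)+st['eef_pos'],u,v
def wray(P,u,v,st):
    dx=u-P['cx'];dy=v-P['cy'];r=np.hypot(dx,dy)+1e-9;th=r/P['fx']
    c=np.array([np.sin(th)*dx/r,np.sin(th)*dy/r,np.cos(th)])
    T=P['tool_from_camera'];q=R.from_quat(st['tcp_rot'])
    return q.apply(T[:3,3])+st['eef_pos'], q.apply(T[:3,:3]@c)
def wproj(P,X,st):
    q=R.from_quat(st['tcp_rot']);t=q.inv().apply(np.atleast_2d(X)-st['eef_pos'])
    T=P['tool_from_camera'];c=(t-T[:3,3])@T[:3,:3]
    n=np.hypot(c[:,0],c[:,1]);th=np.arctan2(n,c[:,2]);
    return np.stack([P['cx']+P['fx']*th*c[:,0]/n,P['cy']+P['fx']*th*c[:,1]/n],1)
def proj(P,X):
    E=P['extrinsics'];c=(np.atleast_2d(X)-E[:3,3])@E[:3,:3]
    return np.stack([P['cx']+P['fx']*c[:,0]/c[:,2],P['cy']+P['fy']*c[:,1]/c[:,2]],1)
def ray(P,u,v):
    E=P['extrinsics'];return E[:3,3],E[:3,:3]@np.array([(u-P['cx'])/P['fx'],(v-P['cy'])/P['fy'],1])
def atz(o,d,z): return o+d*(z-o[2])/d[2]
E
python3 - <<'E'
from h import *
for cam in ["side","scene"]:
    P=ctrl.camera_params(cam); d=np.load(f"pics/{cam}0.npy")
    for t in ["hook_handle","hook","stand","bucket","cushion","tray_floor","waste_cup","bottle_white","tape_roll","mouse","marker_a"]:
        try: ms=ctrl.masks_of(cam,t)
        except Exception as e: print(t,e); continue
        for m in ms[:3]:
            if m['score']<.2: continue
            X,u,v=pts(cam,d,P,m['region'])
            if len(X): print(cam,t,round(m['score'],2),np.round(m['at']),len(X),'med',np.round(np.median(X,0),3),'min',np.round(np.percentile(X,3,0),3),'max',np.round(np.percentile(X,97,0),3))
p=cv2.imread("pics/side0.png"); cv2.imwrite("pics/c1.png",cv2.resize(p[240:400,210:390],None,fx=4,fy=3.7,interpolation=cv2.INTER_CUBIC))
p=cv2.imread("pics/wrist0.png"); cv2.imwrite("pics/c2.png",cv2.resize(p[0:110,50:210],None,fx=5,fy=5,interpolation=cv2.INTER_CUBIC))
E
```

```text
side hook_handle 0.75 [226. 229.] 219 med [ 0.434 -0.028  0.02 ] min [ 0.417 -0.113 -0.002] max [0.448 0.027 0.029]
side hook_handle 0.55 [299. 309.] 416 med [ 0.495 -0.429  0.139] min [ 0.487 -0.435  0.026] max [ 0.513 -0.415  0.175]
side hook_handle 0.43 [236. 184.] 1491 med [0.516 0.117 0.066] min [ 0.474  0.095 -0.001] max [0.566 0.195 0.108]
side hook 0.55 [296. 308.] 402 med [ 0.496 -0.43   0.14 ] min [ 0.488 -0.435  0.028] max [ 0.508 -0.418  0.174]
side stand 0.67 [306. 338.] 2619 med [ 0.505 -0.431  0.01 ] min [ 0.452 -0.47   0.004] max [ 0.556 -0.389  0.105]
side bucket 0.76 [237. 186.] 1391 med [0.515 0.116 0.068] min [0.474 0.096 0.003] max [0.561 0.192 0.108]
side tray_floor 0.8 [262. 290.] 2757 med [ 0.473 -0.258  0.003] min [ 0.409 -0.331 -0.   ] max [ 0.54  -0.188  0.015]
side waste_cup 0.7 [298. 307.] 504 med [ 0.497 -0.428  0.133] min [ 0.487 -0.435 -0.   ] max [ 0.565 -0.298  0.174]
side waste_cup 0.56 [326. 247.] 788 med [ 0.658 -0.205  0.055] min [ 0.632 -0.227  0.005] max [ 0.69  -0.166  0.078]
side bottle_white 0.64 [355. 272.] 803 med [ 0.685 -0.316  0.066] mi
[... 1058 characters left out ...]
.155 0.081]
scene tray_floor 0.61 [342. 206.] 1664 med [ 0.478 -0.256  0.006] min [ 0.41  -0.329  0.002] max [ 0.546 -0.184  0.019]
scene waste_cup 0.93 [285. 187.] 557 med [ 0.659 -0.189  0.056] min [ 0.633 -0.238  0.002] max [ 0.691 -0.165  0.08 ]
scene bottle_white 0.84 [284. 163.] 342 med [ 0.688 -0.284  0.073] min [ 0.67  -0.305  0.028] max [ 0.716 -0.273  0.108]
scene tape_roll 0.75 [211. 278.] 631 med [0.677 0.146 0.024] min [0.637 0.098 0.003] max [0.725 0.187 0.029]
scene mouse 0.8 [258. 225.] 621 med [ 0.654 -0.037  0.024] min [ 0.613 -0.073  0.002] max [ 0.706 -0.018  0.037]
scene marker_a 0.88 [255. 379.] 506 med [0.443 0.328 0.015] min [0.378 0.313 0.   ] max [0.504 0.335 0.019]
```

View pics/c1.png

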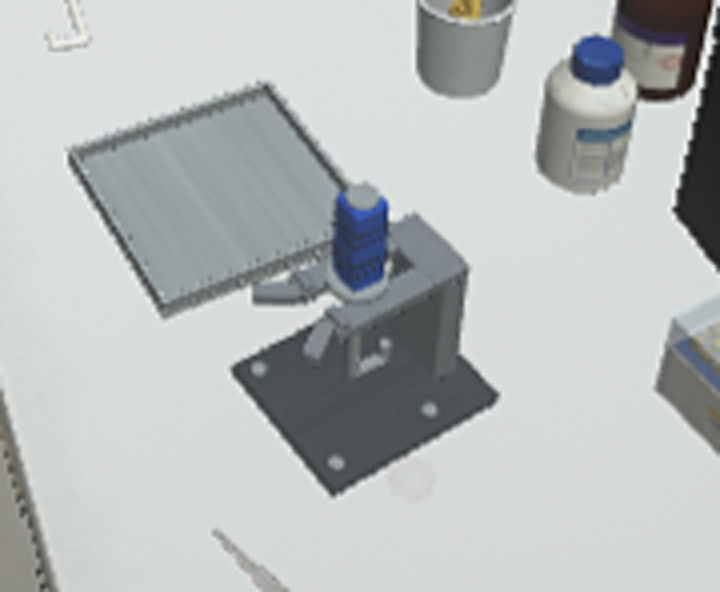

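View pics/c2.png

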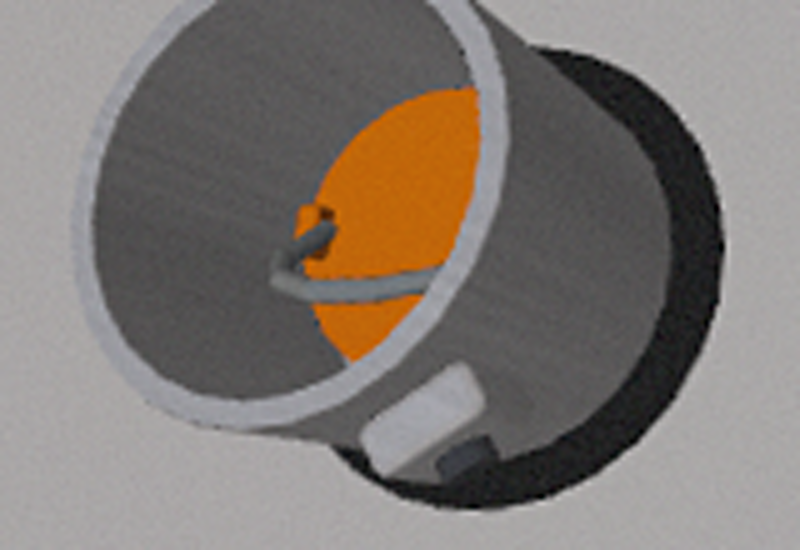

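Crop c1 confirms the blue handle sits by its collar in the grey fork, and c2 shows the bail leaning inside the bucket. Next I'll put the wrist camera over the bucket.

```bash
python3 - <<'E'
from h import *
s=ctrl.get_state();print(np.round(R.from_quat(s['tcp_rot']).as_matrix(),3),s['eef_pos'],s['time'])
E
```

```text
[[ 0.  0.  1.]
 [-1. -0.  0.]
 [ 0. -1.  0.]] [6.74990393e-01 1.32363496e-05 2.56343134e-01] 1.25
```

{"fn": "arm_command", "kwargs": {
  "steps": [
    {"hand":1,"travel":[-0.09,0,-0.17],"rotation":[0,0,0]},
    {"hand":1,"travel":[-0.09,0,-0.17],"rotation":[0,0,0]},
    {"hand":1,"travel":[-0.09,0,-0.17],"rotation":[0,0,0]},
    {"hand":1,"travel":[0,0,0],"rotation":[0,0,0]},
    {"hand":1,"travel":[0,0,0],"rotation":[0,0,0]}
  ]
}}

```text
time: 1.88
eef_pos: [0.5181, 0.0825, 0.2542]
tcp_rot: [-0.5, 0.501, -0.5, 0.499]
contact_force: [0.7, -0.7, -0.1]
opening: 1.003
```

```bash
python3 - <<'E'
from h import *
s=ctrl.get_state();print(s['eef_pos'],s['time'])
p,d=ctrl.read_camera("wrist"); cv2.imwrite("pics/w1.png",p); np.save("pics/w1.npy",d)
np.save("pics/w1s.npy",np.r_[s['eef_pos'],s['tcp_rot']])
E
```

```text
[0.5180775  0.08254387 0.25422627] 1.875
```

View pics/w1.png

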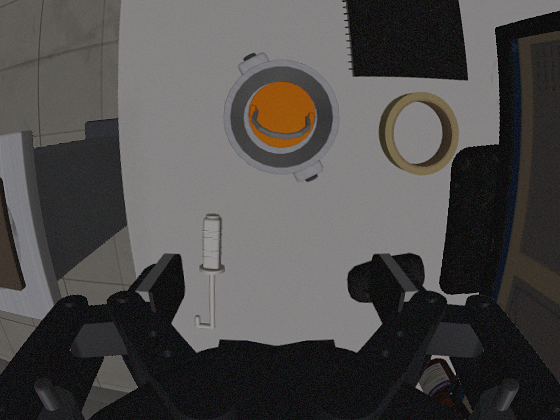

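The wrist view shows the bucket rim around (281,117), the cushion disc at (283,115), and the bail crown leaning towards the image bottom at (283,134).

```bash
python3 - <<'E'
from h import *
p=cv2.imread("pics/w1.png");d=np.load("pics/w1.npy");q=np.load("pics/w1s.npy");s=dict(eef_pos=q[:3],tcp_rot=q[3:])
P=ctrl.camera_params("wrist")
c=p[55:190,215:350];cv2.imwrite("pics/c3.png",cv2.resize(c,None,fx=4.4,fy=4.4,interpolation=cv2.INTER_CUBIC))
X,u,v=wrist_pts(d,P,np.ones(d.shape,bool),s)
near=np.hypot(X[:,0]-.52,X[:,1]-.14)<.08
rim=near&(abs(X[:,2]-.11)<.004)
from scipy.optimize import least_squares
def circ(A):
    f=lambda t:np.hypot(A[:,0]-t[0],A[:,1]-t[1])-t[2]
    return least_squares(f,[*A[:,:2].mean(0),.044],loss='soft_l1',f_scale=.002).x
print('rim',rim.sum(),circ(X[rim]), X[rim][:,2].mean())
hsv=cv2.cvtColor(p,cv2.COLOR_BGR2HSV);o=(hsv[...,0]<20)&(hsv[...,1]>180)&(hsv[...,2]>80)
o=o[v,u]&near
A=X[o];print('orange',len(A),np.median(A,0)); top=A[abs(A[:,2]-np.median(A[:,2]))<.005]
mi,r=cv2.minEnclosingCircle((top[:,:2]*1000).astype(np.float32));print('cushion circle',mi,r)
# bail points: inside, height above 0.045, radius<0.034 
rc=circ(X[rim]); b=near&(np.hypot(X[:,0]-rc[0],X[:,1]-rc[1])<.036)&(X[:,2]>.044)&(X[:,2]<.1)
for x in X[b][::6]: print(np.round(x*1000,1),end=' ')
lug=near&(abs(X[:,2]-.095)<.004)&(np.hypot(X[:,0]-rc[0],X[:,1]-rc[1])>.052)
print('lug',np.round(X[lug].mean(0),3), lug.sum())
E
```

```text
rim 2577 [0.5209499  0.15224128 0.04342702] 0.10984738420936273
orange 2887 [0.52249737 0.15961402 0.03831758]
cushion circle (522.0105590820312, 155.48570251464844) 33.97929763793945
[491.7 164.7  45.4] [492.7 163.6  46.5] [492.8 162.6  47.9] [492.7 161.6  45.6] [492.6 160.6  45.3] [493.7 159.6  46.7] [491.6 158.7  44.8] [497.7 158.5  46.7] [495.9 157.5  50. ] [493.6 156.6  45.4] [550.2 156.7  46.2] [491.8 155.6  47.7] [497.8 155.5  49.7] [554.3 155.8  45. ] [496.3 154.4  55.3] [552.2 154.7  46.5] [495.4 153.4  57.2] [551.1 153.7  47.5] [495.5 152.4  58.1] [550.2 152.7  46.4] [556.4 152.8  44.8] [545.4 151.6  44.7] [551.1 151.7  46.9] [494.7 150.5  61.2] [546.9 150.6  49.4] [553.2 150.7  46.4] [496.7 149.5  62.9] [548.8 149.6  51. ] [555.3 149.7  45.5] [497.8 148.6  64.3] [549.9 148.7  49.8] [494.  147.7  64. ] [544.8 147.6  51.3] [551.3 147.7  45.5] [497.  146.7  67.8] [545.5 146.7  55.3] [552.4 146.7  45.3] [500.1 145.8  72.1] [547.1 145.8  58.6] [496.  144.8  66.4] [501.9 144.9  71.6] [549.2 144.8  57.4] [502.  144.   74.1] [547.7 143.9  62.8] [502.  143.1  74.4] [544.6 143.   65
[... 311 characters left out ...]
138.6  79.6] [534.7 138.5  74.1] [540.3 138.5  73.1] [506.6 137.7  77.2] [512.1 137.8  81. ] [518.3 137.7  79.5] [523.7 137.6  77.6] [533.6 137.7  77.4] [539.3 137.6  74.1] [508.5 136.8  78.7] [513.9 136.9  81. ] [519.2 136.9  81. ] [524.6 136.9  80.5] [530.  136.8  78.2] [535.6 136.7  75.6] [541.4 136.5  70.4] [513.  135.9  79.2] [518.3 136.   81.7] [523.7 136.   80.3] [529.  136.   80.4] [534.6 135.9  76.8] [510.2 134.9  77. ] [515.7 135.1  80.5] [521.  135.1  81.8] [526.4 135.1  80.2] [531.8 135.   78.3] [537.6 134.8  73.1] [515.7 134.2  81.6] [521.  134.1  79.9] [526.3 134.2  81.4] [531.8 134.1  77.8] [519.2 133.2  79.6] [524.6 133.2  79.2] [530.  133.2  79. ] lug [0.521 0.152 0.095] 393
```

View pics/c3.png

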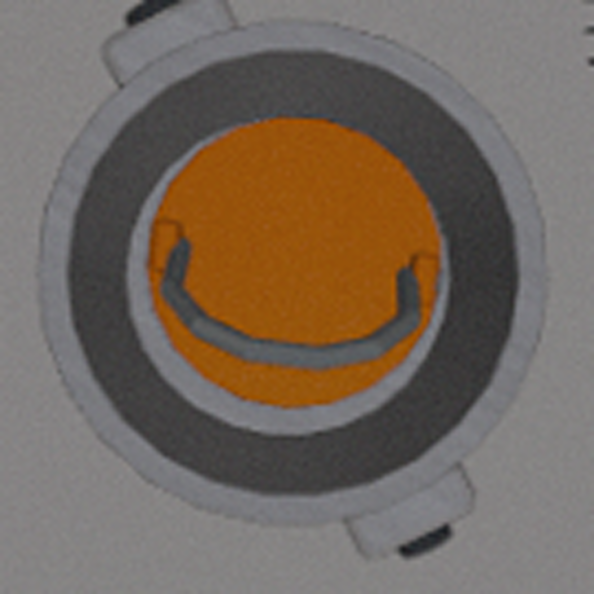

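The bucket axis is at (0.521, 0.152) and the cushion at about (0.522, 0.156). The crown leans towards world −y, at about (0.520, 0.136). Now over to the stand.

{"fn": "arm_command", "kwargs": {
  "steps": [
    {"hand":1,"travel":[0.16,-0.05,-0.01]},
    {"hand":1,"travel":[0.19,-0.05,-0.01]},
    {"hand":1,"travel":[0.19,-0.03,-0.01]},
    {"hand":1,"travel":[0.19,-0.02,-0.01]},
    {"hand":1,"travel":[0.19,0,-0.01]},
    {"hand":1,"travel":[0.19,0,-0.01]},
    {"hand":1,"travel":[0.19,0,0]},
    {"hand":1,"travel":[0.17,0,0]},
    {"hand":1,"travel":[0,0,0]},
    {"hand":1,"travel":[0,0,0]}
  ]
}}

```text
$.steps[0]: bad value
```

```bash
cat >> h.py <<'E'
def shot(n):
    s=ctrl.get_state();p,d=ctrl.read_camera("wrist");cv2.imwrite(f"pics/{n}.png",p);np.save(f"pics/{n}.npy",d);np.save(f"pics/{n}s.npy",np.r_[s['eef_pos'],s['tcp_rot']]);return p,d,s
def load(n):
    q=np.load(f"pics/{n}s.npy");return cv2.imread(f"pics/{n}.png"),np.load(f"pics/{n}.npy"),dict(eef_pos=q[:3],tcp_rot=q[3:])
E
python3 - <<'E'
from h import *
p,d,s=shot("w2");print(s['eef_pos'],s['qpos'],s['time'])
E
```

```text
[0.51808586 0.08247972 0.25399159] [-3.59198059e-02 -4.45814737e-02  1.94456642e+00  6.21629180e-04
  1.24413749e+00 -3.46298203e-02] 1.925
```

View pics/w2.png

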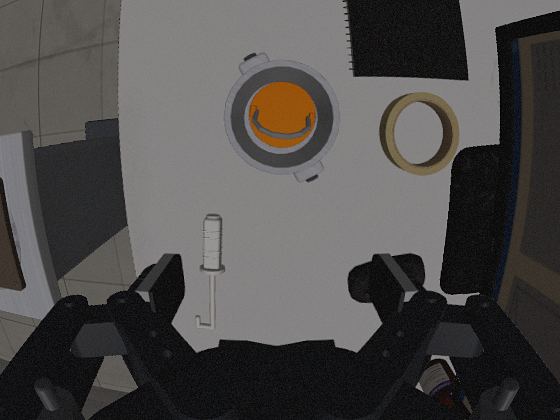

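The call was refused because each row needs its rotation, so the picture is unchanged. I'll resend it.

{"fn": "arm_command", "kwargs": {
  "steps": [
    {"hand":1,"travel":[0.16,-0.05,-0.01],"rotation":[0,0,0]},
    {"hand":1,"travel":[0.19,-0.05,-0.01],"rotation":[0,0,0]},
    {"hand":1,"travel":[0.19,-0.03,-0.01],"rotation":[0,0,0]},
    {"hand":1,"travel":[0.19,-0.02,-0.01],"rotation":[0,0,0]},
    {"hand":1,"travel":[0.19,0,-0.01],"rotation":[0,0,0]},
    {"hand":1,"travel":[0.19,0,-0.01],"rotation":[0,0,0]},
    {"hand":1,"travel":[0.19,0,0],"rotation":[0,0,0]},
    {"hand":1,"travel":[0.17,0,0],"rotation":[0,0,0]},
    {"hand":1,"travel":[0,0,0],"rotation":[0,0,0]},
    {"hand":1,"travel":[0,0,0],"rotation":[0,0,0]}
  ]
}}

```text
time: 3.22
eef_pos: [0.5053, -0.3849, 0.3022]
tcp_rot: [0.497, -0.501, 0.504, -0.498]
contact_force: [-0.2, 0.3, 0.3]
opening: 1.003
```

```bash
python3 - <<'E'
from h import *
p,d,s=shot("w3");print(s['eef_pos'],s['qpos'],s['time'])
E
```

```text
[ 0.50525253 -0.384919    0.3021508 ] [-8.10829262e-01  1.66207304e-01  1.63490112e+00  7.65294268e-04
  1.33554817e+00 -8.00702280e-01] 3.225
```

View pics/w3.png

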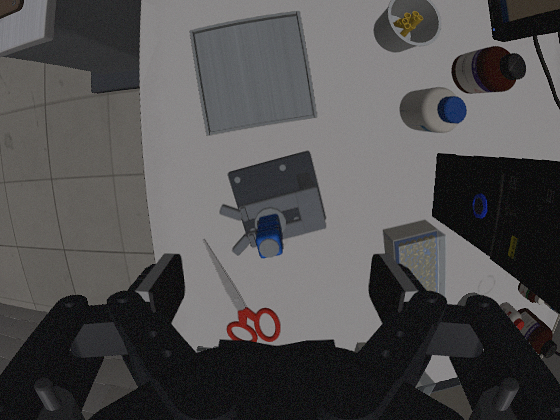

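The stand shows at (280,195) with its slot mouth to the left, which is world −x. The handle top is at (268,248) and the tray at (253,72).

```bash
python3 - <<'E'
from h import *
p,d,s=load("w3");P=ctrl.camera_params("wrist")
cv2.imwrite("pics/c4.png",cv2.resize(p[145:265,210:335],None,fx=4.8,fy=4.8,interpolation=cv2.INTER_CUBIC))
X,u,v=wrist_pts(d,P,np.ones(d.shape,bool),s)
hsv=cv2.cvtColor(p,cv2.COLOR_BGR2HSV)[v,u]
near=np.hypot(X[:,0]-.5,X[:,1]+.42)<.1
blue=near&(hsv[:,0]>100)&(hsv[:,0]<130)&(hsv[:,1]>120)&(X[:,2]>.1)
A=X[blue];print('blue',len(A),A.min(0),A.max(0))
def rect(A,n):
    r=cv2.minAreaRect((A[:,:2]*1000).astype(np.float32));print(n,len(A),np.round(np.array(r[0]),1),np.round(r[1],1),round(r[2],1),'z',np.round(np.median(A[:,2]),4));return r
t=near&(X[:,2]>.166)&(X[:,2]<.178);rect(X[t],'top');
for k in range(20,190,4): pass
h,e=np.histogram(X[near][:,2],bins=np.arange(0,.2,.003));print([(round(a,3),int(b)) for a,b in zip(e,h) if b>15])
fk=near&(X[:,2]>.102)&(X[:,2]<.1075)
np.save('pics/fk.npy',X[fk]);rect(X[fk],'fork')
col=near&(X[:,2]>.1078)&(X[:,2]<.1115);rect(X[col],'collar')
pl=near&(X[:,2]>.007)&(X[:,2]<.013);
hull=X[pl];rect(hull,'plate')
tr=(np.hypot(X[:,0]-.475,X[:,1]+.257)<.12)&(X[:,2]>.011)&(X[:,2]<.022);rect(X[tr],'trayrim')
E
```

```text
blue 1775 [ 0.43126327 -0.44398457  0.10486756] [ 0.57823787 -0.36308475  0.38329056]
top 567 [ 498.2 -419.4] [20.1 19.8] 11.9 z 0.1742
[(np.float64(0.0), 2526), (np.float64(0.003), 48), (np.float64(0.006), 261), (np.float64(0.009), 2781), (np.float64(0.012), 110), (np.float64(0.015), 95), (np.float64(0.096), 43), (np.float64(0.099), 106), (np.float64(0.102), 1030), (np.float64(0.105), 1393), (np.float64(0.108), 315), (np.float64(0.111), 48), (np.float64(0.114), 18), (np.float64(0.117), 17), (np.float64(0.12), 20), (np.float64(0.123), 22), (np.float64(0.126), 21), (np.float64(0.129), 16), (np.float64(0.132), 39), (np.float64(0.135), 22), (np.float64(0.138), 20), (np.float64(0.141), 26), (np.float64(0.144), 17), (np.float64(0.147), 28), (np.float64(0.15), 29), (np.float64(0.153), 20), (np.float64(0.156), 46), (np.float64(0.159), 34), (np.float64(0.162), 28), (np.float64(0.165), 37), (np.float64(0.168), 102), (np.float64(0.171), 145), (np.float64(0.174), 292)]
fork 2406 [ 501.5 -418.7] [102.7  56.3] 14.6 z 0.1052
collar 353 [ 493.4 -420.6] [40.8 42.6] 15.3 z 0.1099
plate 3116 [ 500.4 -393.9] [110.8 139.8] 14.2 z 0.0103
trayrim 1528 [ 480.2 -280.4] [140.7 190.1] 8.3 z 0.0158
```

View pics/c4.png

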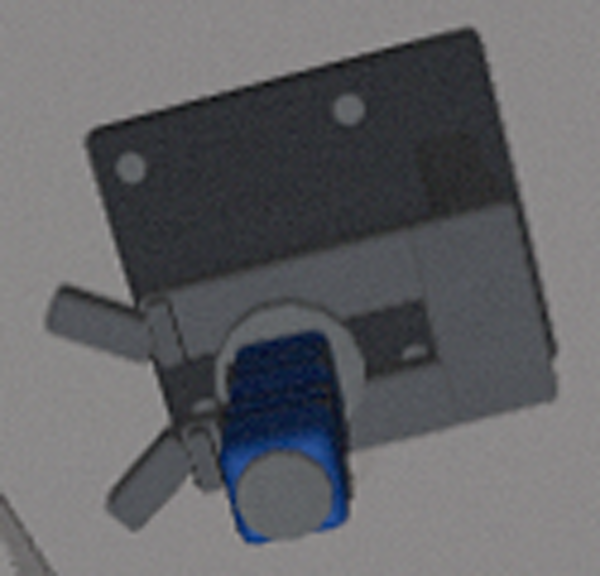

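```bash
python3 - <<'E'
from h import *
P=ctrl.camera_params("side");p=cv2.imread("pics/side0.png")
x0,y0,x1,y1=275,285,335,375
c=cv2.resize(p[y0:y1,x0:x1],None,fx=6.5,fy=6.5,interpolation=cv2.INTER_CUBIC);o=c.copy()
ax=np.array([.498,-.4195])
for yaw,colr in [(12,(0,0,255)),(192,(0,255,0))]:
    a=np.deg2rad(yaw);h=np.array([np.cos(a),np.sin(a)]);zf=.105-.0815
    L=np.array([[*ax,.1],[*ax,zf],[*(ax+.02*h),zf],[*(ax+.02*h),zf+.0155]])
    q=((proj(P,L)-[x0-.5,y0-.5])*6.5).astype(int);cv2.polylines(o,[q],False,colr,1)
cv2.imwrite("pics/c5.png",np.hstack([c,o]))
E
```

```text
(no output)
```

View pics/c5.png

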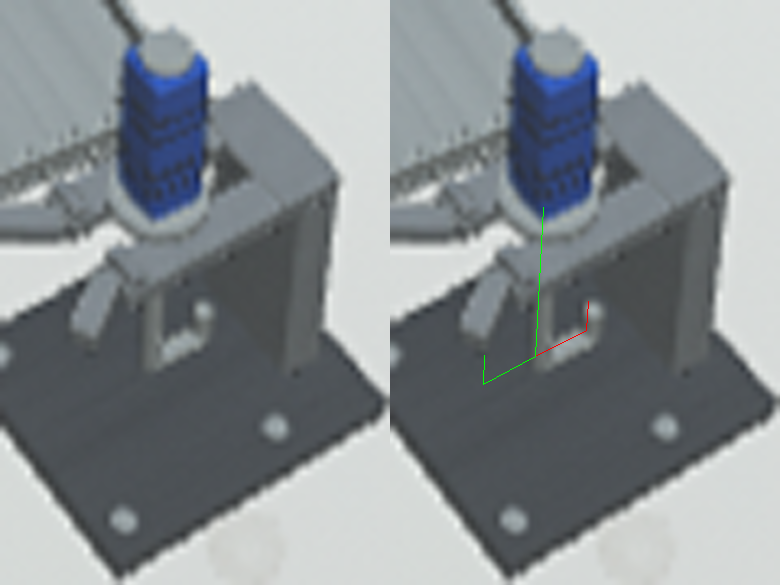

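Side crop: the hook's tip lies to the right of the rod, towards the closed back of the fork (red overlay, yaw about +12°). That is opposite to the description. I go by what I see, since the yaw only matters when hooking. Lining up above the handle now.

{"fn": "arm_command", "kwargs": {
  "steps": [
    {"hand":1,"travel":[0.115,0.1,-0.023],"rotation":[0,-0.2,0]},
    {"hand":1,"travel":[0,0.1,0],"rotation":[0,-0.2,0]},
    {"hand":1,"travel":[0,0.1,0],"rotation":[0,0,0]},
    {"hand":1,"travel":[0,0,0],"rotation":[0,0,0]},
    {"hand":1,"travel":[0,0,0],"rotation":[0,0,0]}
  ]
}}

```text
time: 3.9
eef_pos: [0.502, -0.4156, 0.2142]
tcp_rot: [0.551, -0.44, 0.447, -0.551]
contact_force: [0.5, -0.2, 0.5]
opening: 1.004
```

```bash
python3 - <<'E'
from h import *
p,d,s=shot("w4");print(s['eef_pos'],s['time']);M=R.from_quat(s['tcp_rot']).as_matrix();print(np.round(M,3), 'yaw',np.degrees(np.arctan2(M[1,2],M[0,2])))
want=np.array([.4982,-.4194,.150]);print('tool delta units',M.T@(want-s['eef_pos'])/.3)
P=ctrl.camera_params("wrist");X,u,v=wrist_pts(d,P,np.ones(d.shape,bool),s)
t=(np.hypot(X[:,0]-.498,X[:,1]+.42)<.03)&(X[:,2]>.165)&(X[:,2]<.179)
if t.sum()>20: print(cv2.minAreaRect((X[t][:,:2]*1000).astype(np.float32)),t.sum())
E
```

```text
[ 0.50202705 -0.41563329  0.21419193] 3.9
[[ 0.213  0.008  0.977]
 [-0.977 -0.007  0.213]
 [ 0.009 -1.     0.007]] yaw 12.301134443379569
tool delta units [ 0.00767354  0.21394327 -0.01656111]
((498.1642761230469, -419.4822998046875), (20.125320434570312, 20.163047790527344), 12.550736427307129) 1349
```

View pics/w4.png

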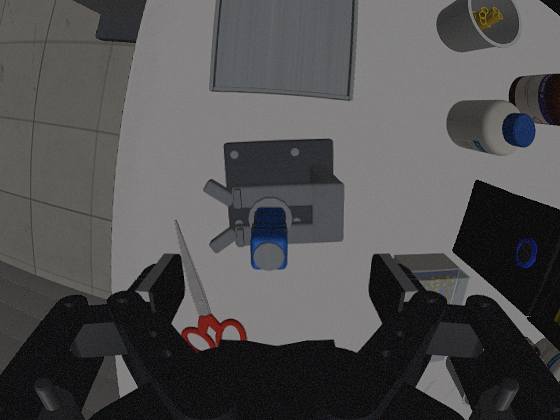

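The handle is at (268,250), square to the jaws at a matching yaw. Now I descend and grip.

{"fn": "arm_command", "kwargs": {
  "grip_force": 70,
  "steps": [
    {"hand":1,"travel":[0.008,0.07,-0.017],"rotation":[0,0,0]},
    {"hand":1,"travel":[0,0.07,0],"rotation":[0,0,0]},
    {"hand":1,"travel":[0,0.07,0],"rotation":[0,0,0]},
    {"hand":1,"travel":[0,0,0],"rotation":[0,0,0]}
  ]
}}

```text
time: 4.45
eef_pos: [0.4981, -0.4197, 0.1482]
tcp_rot: [0.551, -0.439, 0.448, -0.551]
contact_force: [-0.6, -0.3, -0.1]
opening: 1.0
```

{"fn": "arm_command", "kwargs": {
  "steps": [
    {"hand":0,"travel":[0,0,0],"rotation":[0,0,0]},
    {"hand":0,"travel":[0,0,0],"rotation":[0,0,0]},
    {"hand":0,"travel":[0,0,0],"rotation":[0,0,0]},
    {"hand":0,"travel":[0,0,0],"rotation":[0,0,0]},
    {"hand":0,"travel":[0,0,0],"rotation":[0,0,0]},
    {"hand":0,"travel":[0,0,0],"rotation":[0,0,0]}
  ]
}}

```text
time: 5.2
eef_pos: [0.4989, -0.4205, 0.15]
tcp_rot: [0.551, -0.438, 0.449, -0.55]
contact_force: [0.3, -0.1, -0.8]
opening: 0.223
```

```bash
python3 - <<'E'
from h import *
s=ctrl.get_state();np.save("pics/grasp.npy",np.r_[s['eef_pos'],s['tcp_rot']]);print(s)
p,d=ctrl.read_camera("side");cv2.imwrite("pics/s5.png",cv2.resize(p[230:400,210:400],None,fx=4,fy=3.5))
M=R.from_quat(s['tcp_rot']).as_matrix()
want=s['eef_pos']+[0,0,.014];print(M.T@(want-s['eef_pos'])/.3)
a=np.radians(14.5);print(M.T@(np.array([-np.cos(a),-np.sin(a),0])*.09)/.3)
E
```

```text
{'time': 5.2, 'qpos': array([-0.85623   ,  0.33116278,  1.72420553,  0.001842  ,  1.0705959 ,
       -1.07213848]), 'dq': array([-0.00086767, -0.00153178,  0.00153774,  0.00060971, -0.00038909,
        0.00026566]), 'joint_efforts': array([ 2.03454342e-04, -4.07465959e+01, -2.75567579e+01,  3.93899245e-03,
       -4.27050807e-02,  2.87177514e-06]), 'eef_pos': array([ 0.49885085, -0.42051338,  0.15004135]), 'tcp_rot': array([ 0.55116949, -0.43790371,  0.44898253, -0.55033373]), 'contact_force': array([ 0.34778422, -0.08466398, -0.83423321]), 'wrist_torque': array([ 0.00337865, -0.00031925,  0.01054842]), 'opening': 0.22276857247049917}
[ 0.00060408 -0.04666091  0.00041557]
[ 0.01142409 -0.00252192 -0.2997718 ]
```

View pics/s5.png

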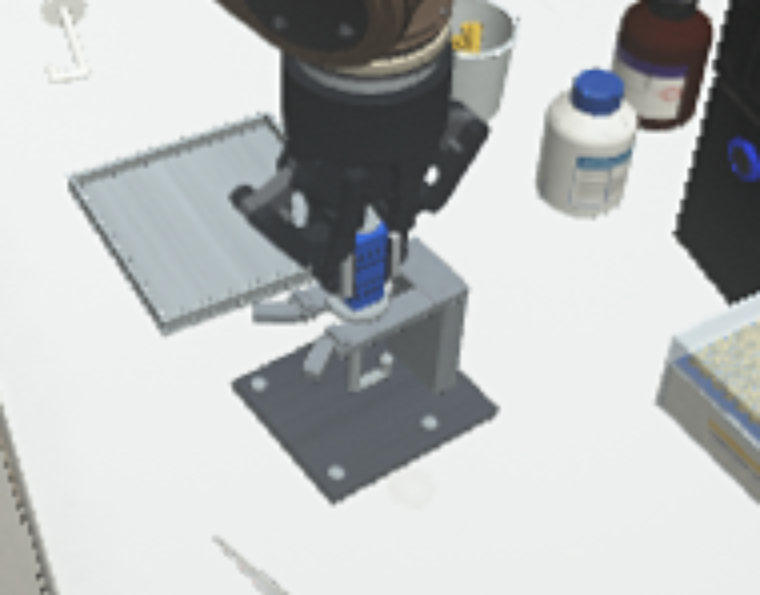

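The jaws hold the blue handle. I lift it clear of the lips and draw it out of the mouth.

{"fn": "arm_command", "kwargs": {
  "steps": [
    {"hand":0,"travel":[0,-0.025,0],"rotation":[0,0,0]},
    {"hand":0,"travel":[0,-0.025,0],"rotation":[0,0,0]},
    {"hand":0,"travel":[0,0,0],"rotation":[0,0,0]},
    {"hand":0,"travel":[0.004,0,-0.1],"rotation":[0,0,0]},
    {"hand":0,"travel":[0.004,0,-0.1],"rotation":[0,0,0]},
    {"hand":0,"travel":[0.004,0,-0.1],"rotation":[0,0,0]},
    {"hand":0,"travel":[0,0,-0.05],"rotation":[0,0,0]},
    {"hand":0,"travel":[0,0,0],"rotation":[0,0,0]}
  ]
}}

```text
time: 6.25
eef_pos: [0.3951, -0.4469, 0.1661]
tcp_rot: [0.551, -0.437, 0.45, -0.551]
contact_force: [0.3, 0.5, -0.6]
opening: 0.225
```

```bash
python3 - <<'E'
from h import *
s=ctrl.get_state();print(s['eef_pos'],s['contact_force'],s['time'],s['qpos'])
p,d=ctrl.read_camera("side");cv2.imwrite("pics/s6.png",cv2.resize(p[200:400,170:360],None,fx=3.8,fy=3))
E
```

```text
[ 0.39505187 -0.4469192   0.16605831] [ 0.33214994  0.48067095 -0.64906461] 6.25 [-1.01874627  0.19660974  1.85780874  0.00552956  1.06976763 -1.23753438]
```

View pics/s6.png

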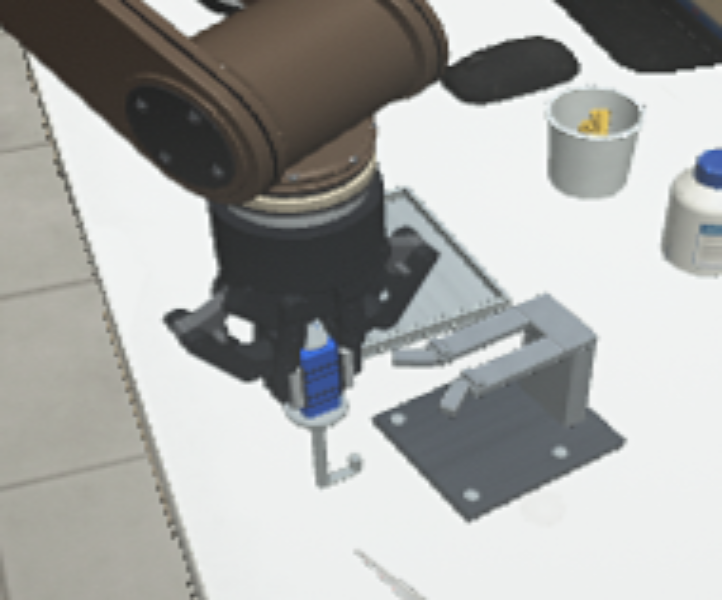

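The hook is free of the fork, hanging straight with its tip towards +x. Next I raise it and turn it so the tip faces the crown.

{"fn": "arm_command", "kwargs": {
  "steps": [
    {"hand":0,"travel":[0,-0.15,0],"rotation":[0,0.3,0]},
    {"hand":0,"travel":[0,-0.15,0],"rotation":[0,0.33,0]},
    {"hand":0,"travel":[0,-0.15,0],"rotation":[0,0.33,0]},
    {"hand":0,"travel":[0,0,0],"rotation":[0,0.33,0]},
    {"hand":0,"travel":[0,0,0],"rotation":[0,0.33,0]},
    {"hand":0,"travel":[0,0,0],"rotation":[0,0.33,0]},
    {"hand":0,"travel":[0,0,0],"rotation":[0,0.33,0]},
    {"hand":0,"travel":[0,0,0],"rotation":[0,0.33,0]},
    {"hand":0,"travel":[0,0,0],"rotation":[0,0.33,0]},
    {"hand":0,"travel":[0,0,0],"rotation":[0,0.33,0]},
    {"hand":0,"travel":[0,0,0],"rotation":[0,0.33,0]},
    {"hand":0,"travel":[0,0,0],"rotation":[0,0,0]}
  ]
}}

```text
time: 7.8
eef_pos: [0.4071, -0.4402, 0.307]
tcp_rot: [-0.059, -0.701, 0.709, 0.043]
contact_force: [0.1, 0.7, -2.2]
opening: 0.227
```

```bash
cat > plan.py <<'E'
from h import *
import sys
def plan(x,y,z=None,yaw=None):
    s=ctrl.get_state();M=R.from_quat(s['tcp_rot']).as_matrix();yw=np.degrees(np.arctan2(M[1,2],M[0,2]))
    w=np.array([x,y,s['eef_pos'][2] if z is None else z])
    print('t',s['time'],'pos',np.round(s['eef_pos'],4),'yaw',round(yw,2),'tooly',np.round(M[:,1],3),'F',np.round(s['contact_force'],1),'Tq',np.round(s['wrist_torque'],2),'op',round(s['opening'],3))
    print('travel units',np.round(M.T@(w-s['eef_pos'])/.3,4))
    if yaw is not None: print('roty for yaw',round(-(yaw-yw)/30,3))
if __name__=="__main__": plan(*[float(a) for a in sys.argv[1:]])
E
python3 plan.py 0.523 0.165 0.30 -97.7
```

```text
t 7.8 pos [ 0.4071 -0.4402  0.307 ] yaw -98.26 tooly [ 0.021 -0.013 -1.   ] F [ 0.1  0.7 -2.2] Tq [0.03 0.03 0.02] op 0.227
travel units [-0.0925  0.0061 -2.0522]
roty for yaw -0.019
```

{"fn": "arm_command", "kwargs": {
  "steps": [
    {"hand":0,"travel":[-0.008,0,-0.12],"rotation":[0,0,0]},
    {"hand":0,"travel":[-0.008,0,-0.18],"rotation":[0,0,0]},
    {"hand":0,"travel":[-0.008,0,-0.18],"rotation":[0,0,0]},
    {"hand":0,"travel":[-0.008,0,-0.18],"rotation":[0,0,0]},
    {"hand":0,"travel":[-0.008,0,-0.18],"rotation":[0,0,0]},
    {"hand":0,"travel":[-0.008,0,-0.18],"rotation":[0,0,0]},
    {"hand":0,"travel":[-0.008,0,-0.18],"rotation":[0,0,0]},
    {"hand":0,"travel":[-0.008,0,-0.18],"rotation":[0,0,0]},
    {"hand":0,"travel":[-0.008,0,-0.18],"rotation":[0,0,0]},
    {"hand":0,"travel":[-0.008,0,-0.18],"rotation":[0,0,0]},
    {"hand":0,"travel":[-0.008,0,-0.18],"rotation":[0,0,0]},
    {"hand":0,"travel":[-0.004,0,-0.1],"rotation":[0,0,0]},
    {"hand":0,"travel":[0,0,0],"rotation":[0,0,0]}
  ]
}}

```text
time: 9.43
eef_pos: [0.5161, 0.1817, 0.3049]
tcp_rot: [-0.045, -0.703, 0.71, 0.021]
contact_force: [0.1, 0.3, -1.1]
opening: 0.221
```

```bash
cat >> plan.py <<'E'
    s=ctrl.get_state();M=R.from_quat(s['tcp_rot']).as_matrix()
    d=M.T@np.array([0,0,-1.]);print('level rot units',np.round(np.cross([0,1,0],d)*180/np.pi/30,3))
E
python3 plan.py 0.523 0.165 0.30 -97.7
```

```text
File "plan.py", line 10
    s=ctrl.get_state();M=R.from_quat(s['tcp_rot']).as_matrix()
IndentationError: unexpected indent
```

```bash
sed -i 's/^if __name__.*/if __name__=="__main__":\n    plan(*[float(a) for a in sys.argv[1:]])/' plan.py
python3 plan.py 0.523 0.165 0.30 -97.7
```

```text
t 9.425 pos [0.5161 0.1817 0.3049] yaw -95.4 tooly [ 0.033 -0.011 -0.999] F [ 0.1  0.3 -1.1] Tq [-0.02  0.04 -0.02] op 0.221
travel units [-0.0275  0.0177  0.0531]
roty for yaw 0.077
level rot units [-0.016  0.    -0.064]
```

{"fn": "arm_command", "kwargs": {
  "steps": [
    {"hand":0,"travel":[-0.0275,0.0177,0.053],"rotation":[-0.016,0.077,-0.064]},
    {"hand":0,"travel":[0,0,0],"rotation":[0,0,0]},
    {"hand":0,"travel":[0,0,0],"rotation":[0,0,0]}
  ]
}}

```text
time: 9.8
eef_pos: [0.5235, 0.1621, 0.2996]
tcp_rot: [0.047, 0.706, -0.705, -0.048]
contact_force: [0.6, -0.1, -0.8]
opening: 0.225
```

```bash
python3 plan.py 0.523 0.165 0.30 -97.7; python3 - <<'E'
from h import *
p,d,s=shot("w7")
for c in ["side","scene"]:
    p,d=ctrl.read_camera(c);cv2.imwrite(f"pics/{c}7.png",p);np.save(f"pics/{c}7.npy",d)
    P=ctrl.camera_params(c); M=R.from_quat(s['tcp_rot']).as_matrix();T=s['eef_pos']
    f=T+M@[0,.1265,0]; tip=f+M@[0,0,.02]
    q=proj(P,np.array([f,tip,tip+[0,0,.0155]]));print(c,np.round(q,1))
    u,v=q[0].astype(int);c_=p[v-60:v+60,u-70:u+70].copy();
    big=cv2.resize(c_,None,fx=5,fy=5,interpolation=cv2.INTER_CUBIC);cv2.polylines(big,[((q-[u-70-.5,v-60-.5])*5).astype(int)],False,(0,0,255),1);cv2.imwrite(f"pics/{c}7c.png",big)
E
```

```text
t 9.8 pos [0.5235 0.1621 0.2996] yaw -97.77 tooly [-0.002  0.001 -1.   ] F [ 0.6 -0.1 -0.8] Tq [-0.02  0.01  0.02] op 0.225
travel units [ 0.003  -0.0013 -0.0092]
roty for yaw -0.002
level rot units [ 0.001 -0.     0.003]
side [[234.9 145.1]
 [235.7 148.5]
 [235.4 143.8]]
scene [[256.7 266.9]
 [262.5 260.8]
 [262.2 256.7]]
```

View pics/side7c.png

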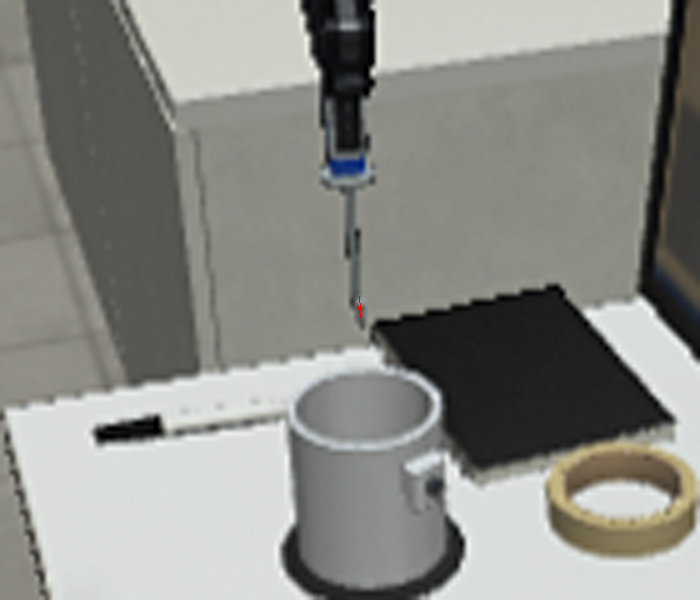

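View pics/scene7c.png

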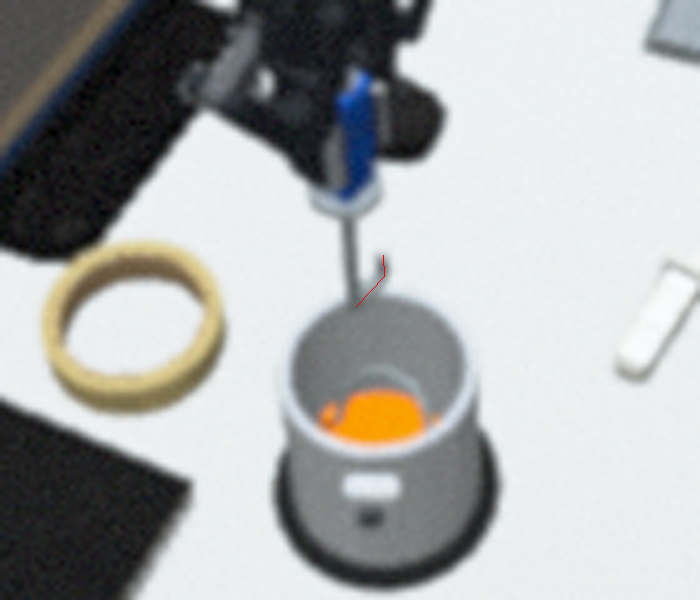

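View pics/w7.png

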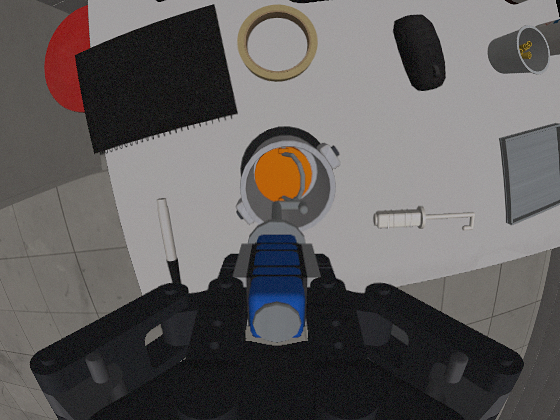

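Both side views agree with the predicted hook position to within about 2 mm, and the tip (wrist view, about (308,208)) faces the crown. I shift back 6 mm and lower the hook into the bucket.

{"fn": "arm_command", "kwargs": {
  "steps": [
    {"hand":0,"travel":[0.003,0,-0.0195],"rotation":[0,0,0]},
    {"hand":0,"travel":[0,0,0],"rotation":[0,0,0]},
    {"hand":0,"travel":[0,0.1,0],"rotation":[0,0,0]},
    {"hand":0,"travel":[0,0.1,0],"rotation":[0,0,0]},
    {"hand":0,"travel":[0,0,0],"rotation":[0,0,0]}
  ]
}}

```text
time: 10.58
eef_pos: [0.5234, 0.17, 0.24]
tcp_rot: [0.048, 0.706, -0.705, -0.046]
contact_force: [-0.5, 0.0, -1.9]
opening: 0.225
```

```bash
python3 plan.py 0.5236 0.168 0.1785 -97.7; python3 - <<'E'
from h import *
p,d,s=shot("w8");cv2.imwrite("pics/c8.png",cv2.resize(p[90:250,210:350],None,fx=4,fy=3.7,interpolation=cv2.INTER_CUBIC))
E
```

```text
t 10.575 pos [0.5234 0.17   0.24  ] yaw -97.63 tooly [ 0.002  0.001 -1.   ] F [-0.5  0.  -1.9] Tq [ 0.   -0.01  0.04] op 0.225
travel units [-0.0011  0.2051  0.0067]
roty for yaw 0.002
level rot units [ 0.003  0.    -0.003]
```

View pics/c8.png

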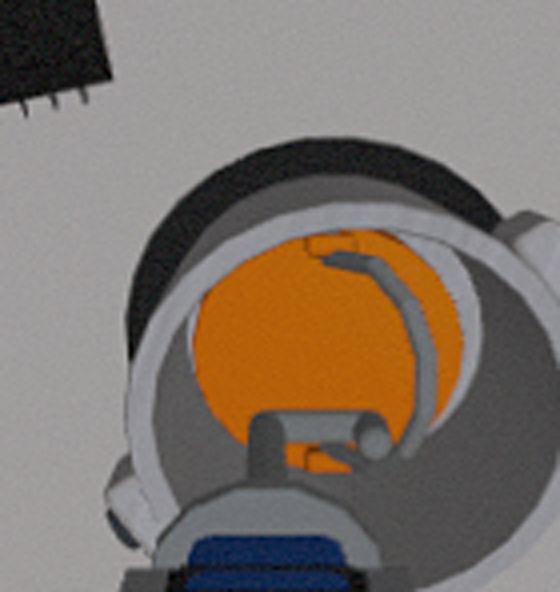

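The tip (370,435 in the crop) is on the inner side of the crown (430,370) with clearance. I keep lowering.

{"fn": "arm_command", "kwargs": {
  "steps": [
    {"hand":0,"travel":[0,0.07,0.003],"rotation":[0,0,0]},
    {"hand":0,"travel":[0,0.07,0],"rotation":[0,0,0]},
    {"hand":0,"travel":[0,0.06,0],"rotation":[0,0,0]},
    {"hand":0,"travel":[0,0,0],"rotation":[0,0,0]}
  ]
}}

```text
time: 11.12
eef_pos: [0.529, 0.1703, 0.1881]
tcp_rot: [0.053, 0.707, -0.704, -0.041]
contact_force: [-0.6, -0.3, -0.5]
opening: 0.223
```

```bash
python3 plan.py 0.521 0.146 0.1775 -97.7; python3 - <<'E'
from h import *
p,d,s=shot("w9");cv2.imwrite("pics/c9.png",cv2.resize(p[90:250,210:350],None,fx=4,fy=3.7,interpolation=cv2.INTER_CUBIC))
E
```

```text
t 11.125 pos [0.529  0.1703 0.1881] yaw -97.57 tooly [ 0.018  0.003 -1.   ] F [-0.6 -0.3 -0.5] Tq [-0.01 -0.02 -0.07] op 0.223
travel units [0.0163 0.0346 0.084 ]
roty for yaw 0.004
level rot units [ 0.01   0.    -0.033]
```

View pics/c9.png

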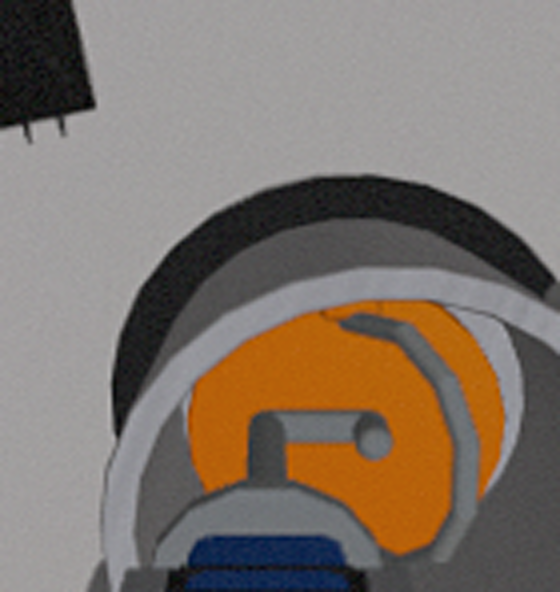

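The tool drifted +x by 5 mm and tilted slightly. I correct that before going deeper.

```bash
python3 plan.py 0.5236 0.169 0.1775 -97.7
```

```text
t 11.175 pos [0.5298 0.1704 0.1893] yaw -97.57 tooly [ 0.02   0.003 -1.   ] F [ 0.5 -0.1 -0.3] Tq [ 0.06  0.02 -0.01] op 0.226
travel units [0.0206 0.039  0.0076]
roty for yaw 0.004
level rot units [ 0.012  0.    -0.038]
```

{"fn": "arm_command", "kwargs": {
  "steps": [
    {"hand":0,"travel":[0.0206,0.02,0.0076],"rotation":[0.012,0,-0.038]},
    {"hand":0,"travel":[0,0.015,0],"rotation":[0,0,0]},
    {"hand":0,"travel":[0,0,0],"rotation":[0,0,0]}
  ]
}}

```text
time: 11.55
eef_pos: [0.5244, 0.1691, 0.1806]
tcp_rot: [0.048, 0.706, -0.705, -0.046]
contact_force: [-0.5, -0.7, -1.0]
opening: 0.227
```

```bash
python3 plan.py 0.521 0.146 0.1775 -97.7
```

```text
t 11.55 pos [0.5244 0.1691 0.1806] yaw -97.57 tooly [ 0.003  0.    -1.   ] F [-0.5 -0.7 -1. ] Tq [0.02 0.05 0.01] op 0.227
travel units [0.0011 0.0104 0.0779]
roty for yaw 0.004
level rot units [ 0.001  0.    -0.005]
```

{"fn": "arm_command", "kwargs": {
  "steps": [
    {"hand":0,"travel":[0,0.011,0],"rotation":[0,0,0]},
    {"hand":0,"travel":[0,0,0.03],"rotation":[0,0,0]},
    {"hand":0,"travel":[0,0,0.03],"rotation":[0,0,0]},
    {"hand":0,"travel":[0,0,0.015],"rotation":[0,0,0]},
    {"hand":0,"travel":[0,0,0],"rotation":[0,0,0]}
  ]
}}

```text
time: 12.18
eef_pos: [0.5215, 0.1448, 0.1776]
tcp_rot: [0.048, 0.706, -0.705, -0.046]
contact_force: [-0.3, -0.9, -1.2]
opening: 0.222
```

```bash
python3 plan.py 0.521 0.146 0.1775 -97.7; python3 - <<'E'
from h import *
p,d,s=shot("w10");cv2.imwrite("pics/c10.png",cv2.resize(p[90:250,210:350],None,fx=4,fy=3.7,interpolation=cv2.INTER_CUBIC))
E
```

```text
t 12.175 pos [0.5215 0.1448 0.1776] yaw -97.6 tooly [ 0.003 -0.    -1.   ] F [-0.3 -0.9 -1.2] Tq [0.04 0.   0.02] op 0.222
travel units [ 0.002   0.0002 -0.0037]
roty for yaw 0.003
level rot units [ 0.001  0.    -0.006]
```

View pics/c10.png

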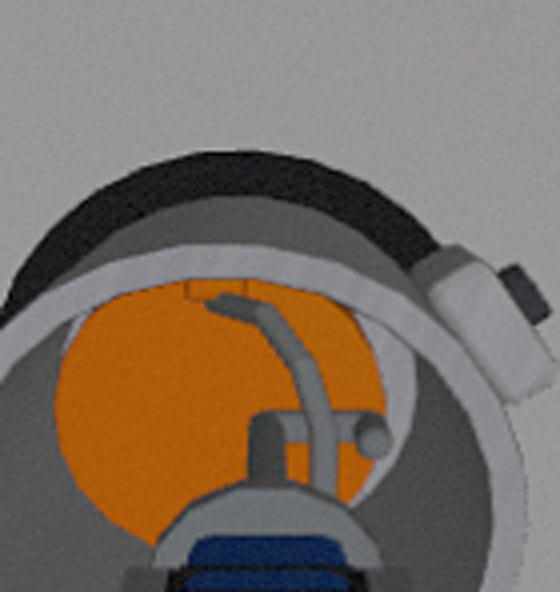

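The wire passes through the throat, between the rod (265,450) and the tip (372,435). I lift gently and swing the bail upright over the bucket axis.

{"fn": "arm_command", "kwargs": {
  "steps": [
    {"hand":0,"travel":[0,-0.03,0],"rotation":[0,0,0]},
    {"hand":0,"travel":[0,-0.03,0],"rotation":[0,0,0]},
    {"hand":0,"travel":[0,-0.01,-0.015],"rotation":[0,0,0]},
    {"hand":0,"travel":[0,-0.008,-0.02],"rotation":[0,0,0]},
    {"hand":0,"travel":[0,-0.006,-0.015],"rotation":[0,0,0]},
    {"hand":0,"travel":[0,0,0],"rotation":[0,0,0]}
  ]
}}

```text
time: 12.98
eef_pos: [0.5228, 0.1617, 0.2036]
tcp_rot: [0.047, 0.706, -0.705, -0.046]
contact_force: [0.2, 0.8, -2.8]
opening: 0.224
```

```bash
python3 plan.py 0.5223 0.162 0.205 -97.7; python3 - <<'E'
from h import *
p,d,s=shot("w11");cv2.imwrite("pics/c11.png",cv2.resize(p[90:250,210:350],None,fx=4,fy=3.7,interpolation=cv2.INTER_CUBIC))
E
```

```text
t 12.975 pos [0.5228 0.1617 0.2036] yaw -97.53 tooly [ 0.002  0.    -1.   ] F [ 0.2  0.8 -2.8] Tq [-0.02 -0.1  -0.02] op 0.224
travel units [ 0.0019 -0.0045 -0.0009]
roty for yaw 0.006
level rot units [ 0.001  0.    -0.003]
```

View pics/c11.png

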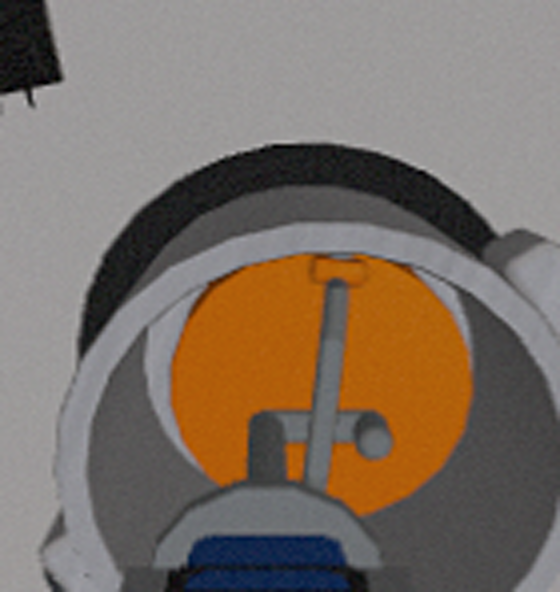

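The bail is upright on the hook and the cushion has shifted towards the axis. I lift it out slowly.

{"fn": "arm_command", "kwargs": {
  "steps": [
    {"hand":0,"travel":[0.002,-0.03,0],"rotation":[0,0,0]},
    {"hand":0,"travel":[0,-0.04,0],"rotation":[0,0,0]},
    {"hand":0,"travel":[0,-0.05,0],"rotation":[0,0,0]},
    {"hand":0,"travel":[0,0,0],"rotation":[0,0,0]}
  ]
}}

```text
time: 13.52
eef_pos: [0.522, 0.1614, 0.2421]
tcp_rot: [0.047, 0.706, -0.705, -0.046]
contact_force: [-0.3, -0.4, -3.4]
opening: 0.228
```

```bash
python3 plan.py 0.5223 0.162 0.35 -97.7; python3 - <<'E'
from h import *
p,d,s=shot("w12");cv2.imwrite("pics/c12.png",cv2.resize(p[90:250,210:350],None,fx=4,fy=3.7,interpolation=cv2.INTER_CUBIC))
E
```

```text
t 13.525 pos [0.522  0.1614 0.2421] yaw -97.57 tooly [ 0.001  0.    -1.   ] F [-0.3 -0.4 -3.4] Tq [ 0.07  0.01 -0.07] op 0.228
travel units [-0.001  -0.3598 -0.0023]
roty for yaw 0.004
level rot units [ 0.001  0.    -0.002]
```

View pics/c12.png

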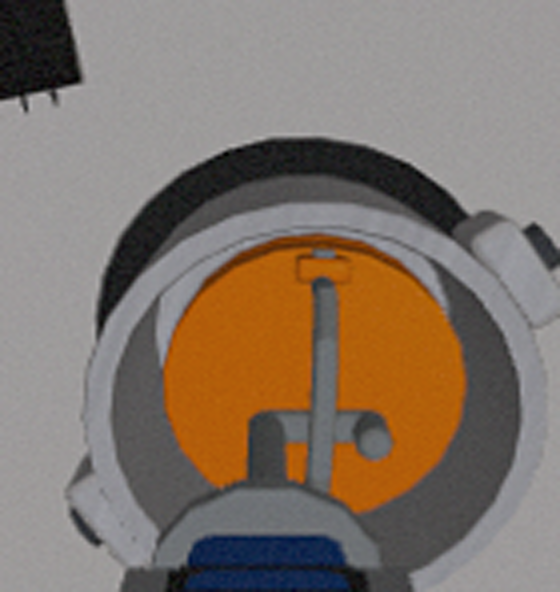

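The cushion hangs clear of the bucket floor and centred. I continue upward.

{"fn": "arm_command", "kwargs": {
  "steps": [
    {"hand":0,"travel":[0,-0.04,0],"rotation":[0,0,0]},
    {"hand":0,"travel":[0,-0.06,0],"rotation":[0,0,0]},
    {"hand":0,"travel":[0,-0.06,0],"rotation":[0,0,0]},
    {"hand":0,"travel":[0,-0.06,0],"rotation":[0,0,0]},
    {"hand":0,"travel":[0,-0.06,0],"rotation":[0,0,0]},
    {"hand":0,"travel":[0,-0.05,0],"rotation":[0,0,0]},
    {"hand":0,"travel":[0,-0.03,0],"rotation":[0,0,0]},
    {"hand":0,"travel":[0,0,0],"rotation":[0,0,0]},
    {"hand":0,"travel":[0,0,0],"rotation":[0,0,0]}
  ]
}}

```text
time: 14.7
eef_pos: [0.5214, 0.1612, 0.357]
tcp_rot: [0.047, 0.706, -0.705, -0.047]
contact_force: [0.0, -0.2, -5.2]
opening: 0.228
```

```bash
python3 plan.py 0.5223 0.162 0.35 -97.7; python3 - <<'E'
from h import *
p,d,s=shot("w13")
q,d=ctrl.read_camera("side");cv2.imwrite("pics/c13.png",np.hstack([cv2.resize(p[90:290,190:390],(390,390)),cv2.resize(q[60:220,150:310],(390,390))]))
E
```

```text
t 14.7 pos [0.5214 0.1612 0.357 ] yaw -97.58 tooly [ 0.  0. -1.] F [ 0.  -0.2 -5.2] Tq [ 0.01  0.04 -0.02] op 0.228
travel units [-0.0026  0.0234 -0.003 ]
roty for yaw 0.004
level rot units [ 0.  0. -0.]
```

View pics/c13.png

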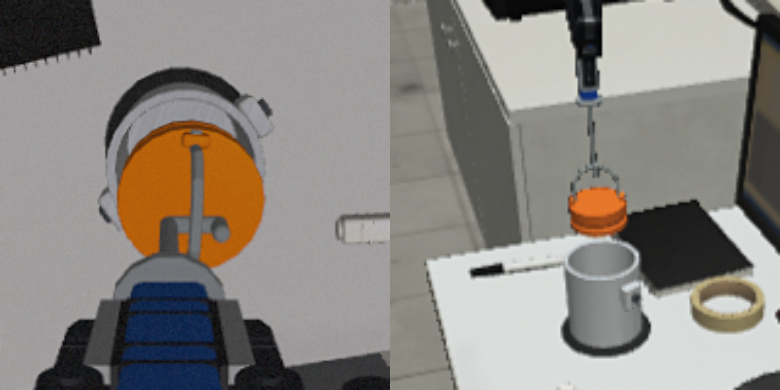

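The cushion hangs level, clear above the mouth: base at about 0.16 m, mid about 0.176 m, and the load rose by about 2.5–4 N. Next I measure the tray.

```bash
python3 - <<'E'
from h import *
p,d,s=load("w3");P=ctrl.camera_params("wrist");X,u,v=wrist_pts(d,P,np.ones(d.shape,bool),s)
for i in range(1):
    tr=(np.hypot(X[:,0]-.476,X[:,1]+.257)<.1)&(X[:,2]>.0125)&(X[:,2]<.02)
    print(tr.sum(),cv2.minAreaRect((X[tr][:,:2]*1000).astype(np.float32)))
for cam in ["side","scene"]:
    q=ctrl.camera_params(cam);dd=np.load(f"pics/{cam}0.npy");Y,_,_=pts(cam,dd,q,np.ones(dd.shape,bool))
    tr=(np.hypot(Y[:,0]-.476,Y[:,1]+.257)<.1)&(Y[:,2]>.0125)&(Y[:,2]<.02)
    print(cam,tr.sum(),cv2.minAreaRect((Y[tr][:,:2]*1000).astype(np.float32)))
E
python3 plan.py 0.477 -0.247 0.35 -97.7
```

```text
1426 ((477.169921875, -258.33563232421875), (140.68417358398438, 141.3695068359375), 8.344795227050781)
side 268 ((476.9222717285156, -258.3892517089844), (139.9013671875, 140.36080932617188), 8.70302963256836)
scene 240 ((477.55291748046875, -256.89178466796875), (139.935791015625, 143.9503631591797), 8.498934745788574)
t 14.8 pos [0.5214 0.1612 0.3568] yaw -97.57 tooly [-0.  0. -1.] F [-0.3 -0.4 -4.3] Tq [ 0.03  0.06 -0.02] op 0.221
travel units [-0.0328  0.0225  1.3684]
roty for yaw 0.004
level rot units [ 0.    -0.     0.001]
```

{"fn": "arm_command", "kwargs": {
  "steps": [
    {"hand":0,"travel":[0,0,0.02],"rotation":[0,0,0]},
    {"hand":0,"travel":[-0.002,0,0.05],"rotation":[0,0,0]},
    {"hand":0,"travel":[-0.002,0,0.08],"rotation":[0,0,0]},
    {"hand":0,"travel":[-0.003,0,0.1],"rotation":[0,0,0]},
    {"hand":0,"travel":[-0.003,0,0.1],"rotation":[0,0,0]},
    {"hand":0,"travel":[-0.003,0,0.1],"rotation":[0,0,0]},
    {"hand":0,"travel":[-0.003,0,0.1],"rotation":[0,0,0]},
    {"hand":0,"travel":[-0.003,0,0.1],"rotation":[0,0,0]},
    {"hand":0,"travel":[-0.003,0,0.1],"rotation":[0,0,0]},
    {"hand":0,"travel":[-0.003,0,0.1],"rotation":[0,0,0]},
    {"hand":0,"travel":[-0.003,0,0.1],"rotation":[0,0,0]},
    {"hand":0,"travel":[-0.003,0,0.1],"rotation":[0,0,0]},
    {"hand":0,"travel":[0,0,0.08],"rotation":[0,0,0]},
    {"hand":0,"travel":[0,0,0.06],"rotation":[0,0,0]},
    {"hand":0,"travel":[0,0,0.04],"rotation":[0,0,0]},
    {"hand":0,"travel":[0,0,0.02],"rotation":[0,0,0]},
    {"hand":0,"travel":[0,0,0],"rotation":[0,0,0]}
  ]
}}

```text
time: 16.92
eef_pos: [0.4718, -0.2345, 0.3541]
tcp_rot: [-0.046, -0.704, 0.707, 0.052]
contact_force: [-0.2, -0.3, -4.2]
opening: 0.224
```

```bash
python3 plan.py 0.4785 -0.248 0.28 -97.7
```

```text
t 16.925 pos [ 0.4718 -0.2345  0.3541] yaw -97.96 tooly [-0.008 -0.004 -1.   ] F [-0.2 -0.3 -4.2] Tq [ 0.05 -0.04 -0.02] op 0.224
travel units [-0.03    0.2471  0.0403]
roty for yaw -0.009
level rot units [-0.009  0.     0.014]
```

{"fn": "arm_command", "kwargs": {
  "steps": [
    {"hand":0,"travel":[-0.015,0.02,0.02],"rotation":[-0.009,0,0.014]},
    {"hand":0,"travel":[-0.015,0.05,0.02],"rotation":[0,0,0]},
    {"hand":0,"travel":[0,0.07,0],"rotation":[0,0,0]},
    {"hand":0,"travel":[0,0.08,0],"rotation":[0,0,0]},
    {"hand":0,"travel":[0,0.08,0],"rotation":[0,0,0]},
    {"hand":0,"travel":[0,0.06,0],"rotation":[0,0,0]},
    {"hand":0,"travel":[0,0.04,0],"rotation":[0,0,0]},
    {"hand":0,"travel":[0,0,0],"rotation":[0,0,0]},
    {"hand":0,"travel":[0,0,0],"rotation":[0,0,0]}
  ]
}}

```text
time: 18.05
eef_pos: [0.4809, -0.2469, 0.2251]
tcp_rot: [0.047, 0.706, -0.705, -0.048]
contact_force: [-0.1, 0.4, -4.6]
opening: 0.229
```

```bash
python3 plan.py 0.4785 -0.248 0.195 -97.7; python3 - <<'E'
from h import *
p,d,s=shot("w14");P=ctrl.camera_params("wrist")
q,dd=ctrl.read_camera("side");cv2.imwrite("pics/c14.png",np.hstack([cv2.resize(p[60:310,170:420],(390,390)),cv2.resize(q[190:350,200:360],(390,390))]))
X,u,v=wrist_pts(d,P,np.ones(d.shape,bool),s);hsv=cv2.cvtColor(p,cv2.COLOR_BGR2HSV)[v,u]
o=(hsv[:,0]<20)&(hsv[:,1]>180)&(hsv[:,2]>80)&(np.hypot(X[:,0]-.477,X[:,1]+.258)<.06)
A=X[o];z=np.percentile(A[:,2],60);t=A[abs(A[:,2]-z)<.004];print('top z',z,cv2.minEnclosingCircle((t[:,:2]*1000).astype(np.float32)))
E
```

```text
t 18.05 pos [ 0.4809 -0.2469  0.2251] yaw -97.72 tooly [-0.001  0.002 -1.   ] F [-0.1  0.4 -4.6] Tq [ 0.1   0.01 -0.  ] op 0.229
travel units [0.0072 0.1004 0.005 ]
roty for yaw -0.001
level rot units [ 0.004 -0.     0.002]
top z 0.06097475846647743 ((476.8797302246094, -251.84861755371094), 34.099910736083984)
```

View pics/c14.png

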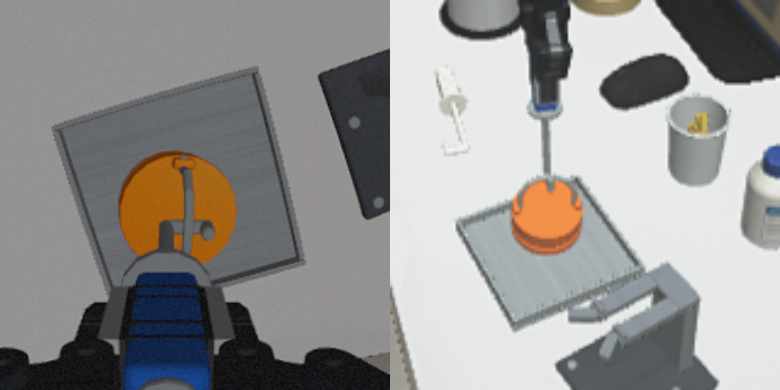

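The cushion is level over the tray, with its base about 27 mm above the floor. I set it down slowly.

{"fn": "arm_command", "kwargs": {
  "steps": [
    {"hand":0,"travel":[0.005,0.02,0.01],"rotation":[0,0,0]},
    {"hand":0,"travel":[0,0.025,0],"rotation":[0,0,0]},
    {"hand":0,"travel":[0,0.025,0],"rotation":[0,0,0]},
    {"hand":0,"travel":[0,0.012,0],"rotation":[0,0,0]},
    {"hand":0,"travel":[0,0.01,0],"rotation":[0,0,0]},
    {"hand":0,"travel":[0,0.01,0],"rotation":[0,0,0]},
    {"hand":0,"travel":[0,0.01,0],"rotation":[0,0,0]},
    {"hand":0,"travel":[0,0,0],"rotation":[0,0,0]}
  ]
}}

```text
time: 19.15
eef_pos: [0.4807, -0.2514, 0.1932]
tcp_rot: [-0.05, -0.705, 0.706, 0.046]
contact_force: [-0.3, 0.1, -0.2]
opening: 0.225
```

```bash
cat > look.py <<'E'
from h import *
import sys
n=sys.argv[1]
p,d,s=shot("w"+n);P=ctrl.camera_params("wrist")
q,dd=ctrl.read_camera("side");cv2.imwrite(f"pics/c{n}.png",np.hstack([cv2.resize(p[60:310,170:420],(390,390)),cv2.resize(q[190:350,200:360],(390,390))]))
X,u,v=wrist_pts(d,P,np.ones(d.shape,bool),s);hsv=cv2.cvtColor(p,cv2.COLOR_BGR2HSV)[v,u]
o=(hsv[:,0]<20)&(hsv[:,1]>180)&(hsv[:,2]>80)&(np.hypot(X[:,0]-.477,X[:,1]+.258)<.08)
A=X[o];z=np.percentile(A[:,2],60);t=A[abs(A[:,2]-z)<.004];print('top z',z,cv2.minEnclosingCircle((t[:,:2]*1000).astype(np.float32)))
E
python3 plan.py 0.4785 -0.248 0.1765 -97.7; python3 look.py 15
```

```text
t 19.15 pos [ 0.4807 -0.2514  0.1932] yaw -97.72 tooly [ 0.005 -0.003 -1.   ] F [-0.3  0.1 -0.2] Tq [0.03 0.02 0.04] op 0.225
travel units [ 0.0091  0.0557 -0.0103]
roty for yaw -0.001
level rot units [-0.004  0.    -0.011]
top z 0.03461392815496431 ((479.5115966796875, -257.014892578125), 34.195858001708984)
```

View pics/c15.png

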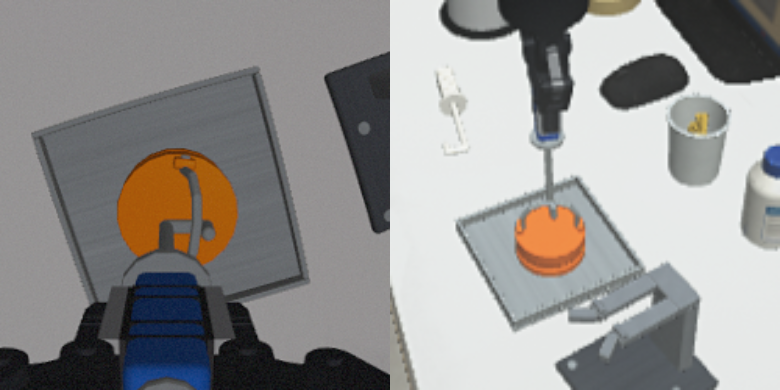

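The cushion rests flat (top at 0.035 m) and the bail has tipped towards the tip. I lower the hook free of the bail and draw it back.

{"fn": "arm_command", "kwargs": {
  "steps": [
    {"hand":0,"travel":[0,0.02,0],"rotation":[0,0,0]},
    {"hand":0,"travel":[0,0.02,0],"rotation":[0,0,0]},
    {"hand":0,"travel":[0,0.013,0],"rotation":[-0.004,0,-0.011]},
    {"hand":0,"travel":[0,0,0],"rotation":[0,0,0]}
  ]
}}

```text
time: 19.75
eef_pos: [0.4808, -0.2514, 0.1763]
tcp_rot: [0.048, 0.706, -0.705, -0.048]
contact_force: [-0.6, 0.2, -1.1]
opening: 0.223
```

```bash
python3 plan.py 0.4785 -0.248 0.1765 -97.7; python3 look.py 16
```

```text
t 19.75 pos [ 0.4808 -0.2514  0.1763] yaw -97.72 tooly [-0.  0. -1.] F [-0.6  0.2 -1.1] Tq [-0.01  0.03 -0.06] op 0.223
travel units [ 0.0092 -0.0005 -0.0102]
roty for yaw -0.001
level rot units [ 0. -0.  0.]
top z 0.034590678199425 ((479.5345458984375, -257.11895751953125), 34.12210464477539)
```

View pics/c16.png

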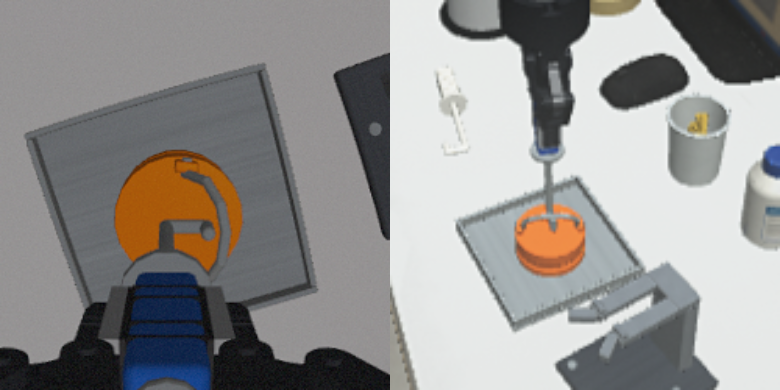

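The bail has fallen off over the tip side and the hook is free. I draw back 36 mm and raise.

{"fn": "arm_command", "kwargs": {
  "steps": [
    {"hand":0,"travel":[0,0,-0.04],"rotation":[0,0,0]},
    {"hand":0,"travel":[0,0,-0.04],"rotation":[0,0,0]},
    {"hand":0,"travel":[0,0,-0.04],"rotation":[0,0,0]},
    {"hand":0,"travel":[0,0,0],"rotation":[0,0,0]},
    {"hand":0,"travel":[0,-0.06,0],"rotation":[0,0,0]},
    {"hand":0,"travel":[0,-0.1,0],"rotation":[0,0,0]},
    {"hand":0,"travel":[0,-0.1,0],"rotation":[0,0,0]},
    {"hand":0,"travel":[0,0,0],"rotation":[0,0,0]}
  ]
}}

```text
time: 20.85
eef_pos: [0.487, -0.2136, 0.2616]
tcp_rot: [-0.049, -0.704, 0.707, 0.046]
contact_force: [0.2, 0.8, -1.4]
opening: 0.224
```

```bash
python3 look.py 17; python3 -c "
import numpy as np;print(np.load('pics/grasp.npy'))"; python3 plan.py 0.40 -0.4455 0.25 12.5; python3 - <<'E'
from h import *
s=ctrl.get_state();print(s['qpos'])
E
```

```text
top z 0.03464668809981564 ((479.55804443359375, -256.2001953125), 34.07939147949219)
[ 0.49885085 -0.42051338  0.15004135  0.55116949 -0.43790371  0.44898253
 -0.55033373]
t 20.95 pos [ 0.4855 -0.2125  0.2577] yaw -97.68 tooly [-0.001  0.001 -1.   ] F [ 0.  -0.2 -2. ] Tq [0.03 0.   0.01] op 0.224
travel units [0.1785 0.0256 0.8077]
roty for yaw -3.673
level rot units [ 0.001 -0.     0.003]
[-6.04098537e-01 -3.58416366e-02  1.92913207e+00 -2.10571665e-04
  1.24972282e+00  1.10083773e+00]
```

View pics/c17.png

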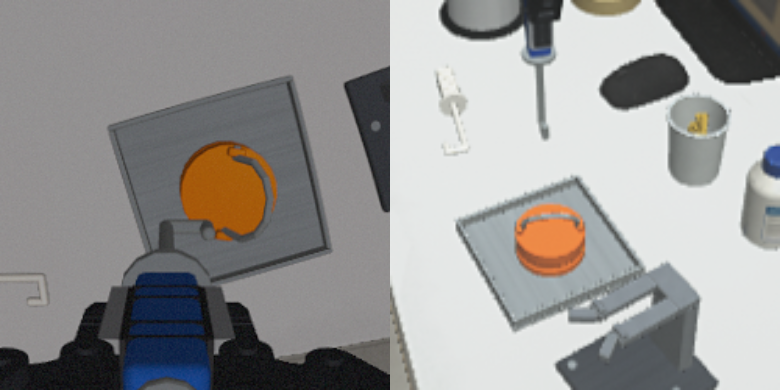

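The cushion lies flat at about (0.480, −0.257), 3 mm from the tray centre, with the hook clear. I turn the hook back to its original yaw.

{"fn": "arm_command", "kwargs": {
  "steps": [
    {"hand":0,"travel":[0,0,0],"rotation":[0,-0.25,0]},
    {"hand":0,"travel":[0,0,0],"rotation":[0,-0.34,0]},
    {"hand":0,"travel":[0,0,0],"rotation":[0,-0.34,0]},
    {"hand":0,"travel":[0,0,0],"rotation":[0,-0.34,0]},
    {"hand":0,"travel":[0,0,0],"rotation":[0,-0.34,0]},
    {"hand":0,"travel":[0,0,0],"rotation":[0,-0.34,0]},
    {"hand":0,"travel":[0,0,0],"rotation":[0,-0.34,0]},
    {"hand":0,"travel":[0,0,0],"rotation":[0,-0.34,0]},
    {"hand":0,"travel":[0,0,0],"rotation":[0,-0.34,0]},
    {"hand":0,"travel":[0,0,0],"rotation":[0,-0.34,0]},
    {"hand":0,"travel":[0,0,0],"rotation":[0,-0.3,0]},
    {"hand":0,"travel":[0,0,0],"rotation":[0,0,0]}
  ]
}}

```text
time: 22.45
eef_pos: [0.4752, -0.2074, 0.2323]
tcp_rot: [0.558, -0.451, 0.419, -0.556]
contact_force: [-0.8, 0.0, -0.9]
opening: 0.226
```

```bash
python3 plan.py 0.40 -0.4455 0.25 12.5
```

```text
t 22.45 pos [ 0.4752 -0.2074  0.2323] yaw 14.03 tooly [-0.037  0.025 -0.999] F [-0.8  0.  -0.9] Tq [-0.01 -0.08  0.05] op 0.226
travel units [ 0.7075 -0.0696 -0.4371]
roty for yaw 0.051
level rot units [ 0.058  0.    -0.064]
```

{"fn": "arm_command", "kwargs": {
  "steps": [
    {"hand":0,"travel":[0.1,-0.07,-0.06],"rotation":[0.058,0.051,-0.064]},
    {"hand":0,"travel":[0.12,0,-0.075],"rotation":[0,0,0]},
    {"hand":0,"travel":[0.12,0,-0.075],"rotation":[0,0,0]},
    {"hand":0,"travel":[0.12,0,-0.075],"rotation":[0,0,0]},
    {"hand":0,"travel":[0.12,0,-0.075],"rotation":[0,0,0]},
    {"hand":0,"travel":[0.1,0,-0.06],"rotation":[0,0,0]},
    {"hand":0,"travel":[0,0,0],"rotation":[0,0,0]},
    {"hand":0,"travel":[0,0,0],"rotation":[0,0,0]}
  ]
}}

```text
time: 23.45
eef_pos: [0.391, -0.4375, 0.2432]
tcp_rot: [-0.545, 0.454, -0.444, 0.547]
contact_force: [0.2, -0.3, -1.4]
opening: 0.227
```

```bash
python3 plan.py 0.40 -0.4455 0.166 12.5
```

```text
t 23.45 pos [ 0.391  -0.4375  0.2432] yaw 11.18 tooly [-0.008  0.011 -1.   ] F [ 0.2 -0.3 -1.4] Tq [ 0.08 -0.   -0.01] op 0.227
travel units [0.0352 0.2569 0.0258]
roty for yaw -0.044
level rot units [ 0.012  0.    -0.024]
```

{"fn": "arm_command", "kwargs": {
  "steps": [
    {"hand":0,"travel":[0.035,0.06,0.015],"rotation":[0.012,-0.044,-0.024]},
    {"hand":0,"travel":[0,0.1,0],"rotation":[0,0,0]},
    {"hand":0,"travel":[0,0.09,0],"rotation":[0,0,0]},
    {"hand":0,"travel":[0,0,0],"rotation":[0,0,0]},
    {"hand":0,"travel":[0,0,0],"rotation":[0,0,0]}
  ]
}}

```text
time: 24.08
eef_pos: [0.4003, -0.4421, 0.1668]
tcp_rot: [-0.552, 0.442, -0.442, 0.552]
contact_force: [-0.4, 0.8, -0.5]
opening: 0.226
```

```bash
python3 plan.py 0.40 -0.4461 0.166 12.5; python3 plan.py 0.49885 -0.4205 0.166 12.5;python3 - <<'E'
from h import *
p,d,s=shot("w18")
q,dd=ctrl.read_camera("side");cv2.imwrite("pics/c18.png",np.hstack([cv2.resize(p[60:310,170:420],(390,390)),cv2.resize(q[230:390,190:350],(390,390))]))
E
```

```text
t 24.075 pos [ 0.4003 -0.4421  0.1668] yaw 12.62 tooly [ 0.001  0.    -1.   ] F [-0.4  0.8 -0.5] Tq [-0.   -0.06 -0.03] op 0.226
travel units [ 0.0127  0.0028 -0.0039]
roty for yaw 0.004
level rot units [-0.003  0.    -0.   ]
t 24.075 pos [ 0.4003 -0.4421  0.1668] yaw 12.62 tooly [ 0.001  0.    -1.   ] F [-0.4  0.8 -0.5] Tq [-0.   -0.06 -0.03] op 0.226
travel units [0.0014 0.0033 0.3363]
roty for yaw 0.004
level rot units [-0.003  0.    -0.   ]
```

View pics/c18.png

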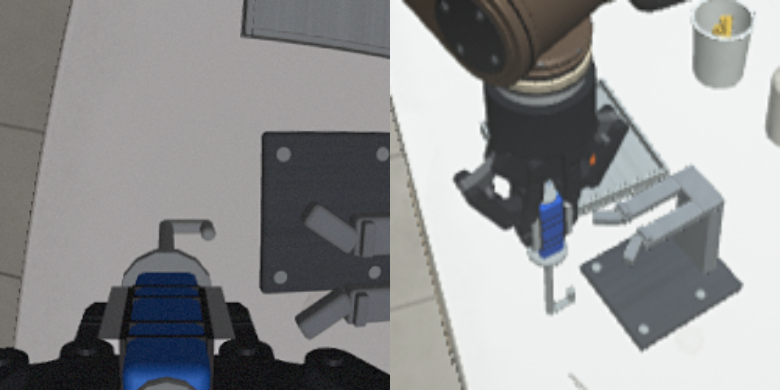

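The hook is in front of the mouth and 4 mm off the slot line. I correct that, then slide in halfway and check.

{"fn": "arm_command", "kwargs": {
  "steps": [
    {"hand":0,"travel":[0.0127,0.002,0],"rotation":[0,0,0]},
    {"hand":0,"travel":[-0.002,0,0.06],"rotation":[0,0,0]},
    {"hand":0,"travel":[-0.002,0,0.06],"rotation":[0,0,0]},
    {"hand":0,"travel":[-0.002,0,0.05],"rotation":[0,0,0]},
    {"hand":0,"travel":[0,0,0],"rotation":[0,0,0]}
  ]
}}

```text
time: 24.8
eef_pos: [0.4557, -0.4334, 0.1696]
tcp_rot: [0.552, -0.44, 0.444, -0.552]
contact_force: [0.1, 0.9, -1.7]
opening: 0.224
```

```bash
python3 plan.py 0.49885 -0.4205 0.166 12.5;python3 - <<'E'
from h import *
p,d,s=shot("w19")
q,dd=ctrl.read_camera("side");cv2.imwrite("pics/c19.png",np.hstack([cv2.resize(p[60:310,170:420],(390,390)),cv2.resize(q[230:390,210:370],(390,390))]))
E
```

```text
t 24.8 pos [ 0.4557 -0.4334  0.1696] yaw 12.64 tooly [ 0.005 -0.004 -1.   ] F [ 0.1  0.9 -1.7] Tq [ 0.   -0.01 -0.06] op 0.224
travel units [-0.0106  0.0126  0.1499]
roty for yaw 0.005
level rot units [-0.008  0.     0.01 ]
```

View pics/c19.png

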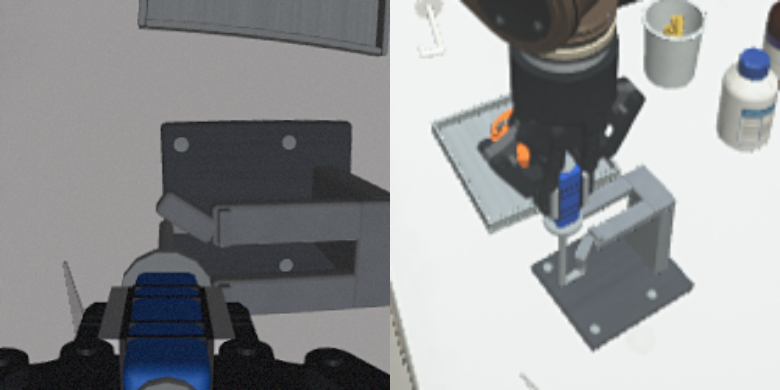

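{"fn": "arm_command", "kwargs": {
  "steps": [
    {"hand":0,"travel":[-0.006,0.006,0.01],"rotation":[-0.008,0,0.01]},
    {"hand":0,"travel":[-0.002,0,0.05],"rotation":[0,0,0]},
    {"hand":0,"travel":[-0.002,0,0.05],"rotation":[0,0,0]},
    {"hand":0,"travel":[0,0,0.035],"rotation":[0,0,0]},
    {"hand":0,"travel":[0,0,0],"rotation":[0,0,0]}
  ]
}}

```text
time: 25.52
eef_pos: [0.4988, -0.4206, 0.1671]
tcp_rot: [0.552, -0.443, 0.442, -0.551]
contact_force: [-0.3, -0.1, -0.7]
opening: 0.224
```

```bash
python3 plan.py 0.49885 -0.4205 0.150 12.5;python3 - <<'E'
from h import *
p,d,s=shot("w20")
q,dd=ctrl.read_camera("side");cv2.imwrite("pics/c20.png",np.hstack([cv2.resize(p[60:310,170:420],(390,390)),cv2.resize(q[230:390,210:370],(390,390))]))
E
```

```text
t 25.525 pos [ 0.4988 -0.4206  0.1671] yaw 12.52 tooly [-0.001  0.001 -1.   ] F [-0.3 -0.1 -0.7] Tq [-0.01  0.08 -0.01] op 0.224
travel units [-0.0002  0.0571  0.0003]
roty for yaw 0.001
level rot units [ 0.002  0.    -0.002]
```

View pics/c20.png

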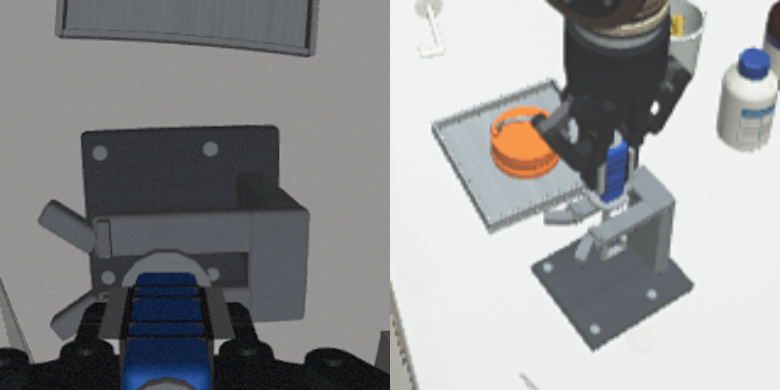

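The hook is exactly above the seat. I lower it until the collar bears.

{"fn": "arm_command", "kwargs": {
  "steps": [
    {"hand":0,"travel":[0,0.03,0],"rotation":[0,0,0]},
    {"hand":0,"travel":[0,0.02,0],"rotation":[0,0,0]},
    {"hand":0,"travel":[0,0.008,0],"rotation":[0,0,0]},
    {"hand":0,"travel":[0,0,0],"rotation":[0,0,0]}
  ]
}}

```text
time: 26.12
eef_pos: [0.4972, -0.4214, 0.15]
tcp_rot: [0.551, -0.444, 0.442, -0.551]
contact_force: [0.5, -0.2, -1.2]
opening: 0.223
```

```bash
python3 plan.py 0.49885 -0.4205 0.150 12.5
```

```text
t 26.125 pos [ 0.4972 -0.4214  0.15  ] yaw 12.4 tooly [-0.002  0.001 -1.   ] F [ 0.5 -0.2 -1.2] Tq [-0.04 -0.01  0.02] op 0.223
travel units [-0.0016 -0.0001  0.0058]
roty for yaw -0.003
level rot units [ 0.003  0.    -0.003]
```

{"fn": "arm_command", "kwargs": {
  "steps": [
    {"hand":0,"travel":[0,0.005,0.004],"rotation":[0,0,0]},
    {"hand":0,"travel":[0,0,0],"rotation":[0,0,0]},
    {"hand":0.5,"travel":[0,0,0],"rotation":[0,0,0]},
    {"hand":1,"travel":[0,0,0],"rotation":[0,0,0]},
    {"hand":1,"travel":[0,0,0],"rotation":[0,0,0]},
    {"hand":1,"travel":[0,0,0],"rotation":[0,0,0]},
    {"hand":1,"travel":[0,0,0],"rotation":[0,0,0]},
    {"hand":1,"travel":[0,-0.05,0],"rotation":[0,0,0]},
    {"hand":1,"travel":[0,-0.1,0],"rotation":[0,0,0]},
    {"hand":1,"travel":[0,-0.15,0],"rotation":[0,0,0]},
    {"hand":1,"travel":[0,-0.15,0],"rotation":[0,0,0]},
    {"hand":1,"travel":[-0.15,0,0],"rotation":[0,0,0]},
    {"hand":1,"travel":[0,0,0],"rotation":[0,0,0]}
  ]
}}

```text
time: 27.75
eef_pos: [0.4889, -0.3774, 0.2945]
tcp_rot: [0.551, -0.442, 0.444, -0.55]
contact_force: [-0.4, 0.1, -0.1]
opening: 0.993
```

```bash
python3 plan.py 0.49885 -0.4205 0.150 12.5;python3 - <<'E'
from h import *
p,d,s=shot("w21");P=ctrl.camera_params("wrist")
q,dd=ctrl.read_camera("side");cv2.imwrite("pics/c21.png",np.hstack([cv2.resize(p[0:300,110:410],(390,390)),cv2.resize(q[200:390,170:360],(390,390))]))
X,u,v=wrist_pts(d,P,np.ones(d.shape,bool),s)
t=(np.hypot(X[:,0]-.498,X[:,1]+.42)<.03)&(X[:,2]>.165)&(X[:,2]<.179)
print(cv2.minAreaRect((X[t][:,:2]*1000).astype(np.float32)),t.sum(),np.median(X[t][:,2]))
hsv=cv2.cvtColor(p,cv2.COLOR_BGR2HSV)[v,u]
o=(hsv[:,0]<20)&(hsv[:,1]>180)&(hsv[:,2]>80)&(np.hypot(X[:,0]-.477,X[:,1]+.258)<.08)
A=X[o];
if len(A):z=np.percentile(A[:,2],60);t=A[abs(A[:,2]-z)<.004];print('top z',z,t[:,2].std(),cv2.minEnclosingCircle((t[:,:2]*1000).astype(np.float32)))
E
```

```text
t 27.75 pos [ 0.4889 -0.3774  0.2945] yaw 12.34 tooly [ 0.001 -0.003 -1.   ] F [-0.4  0.1 -0.1] Tq [0.03 0.02 0.03] op 0.993
travel units [0.1459 0.4821 0.0012]
roty for yaw -0.005
level rot units [-0.001  0.     0.006]
((496.8532409667969, -420.2291259765625), (18.959850311279297, 20.018888473510742), 12.66345500946045) 584 0.1742658957835882
top z 0.03454649589089683 0.0008071657032959873 ((479.3934631347656, -258.1493225097656), 33.76688003540039)
```

View pics/c21.png

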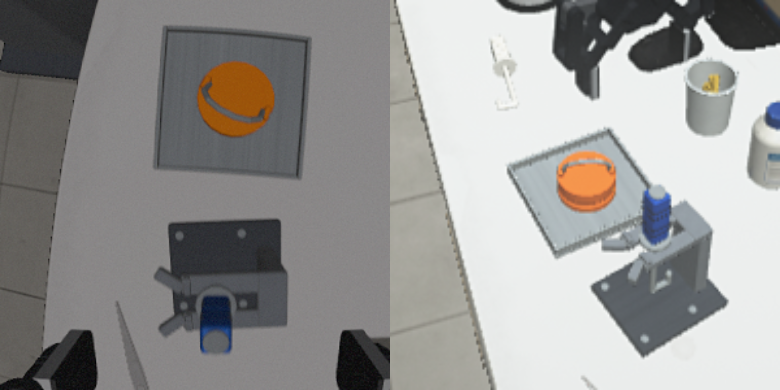

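```bash
python3 -c "
from plant import ctrl
print(ctrl.sign_off())"
```

```text
the job is handed in; nothing more can be done
None
```

The job is done and handed in at about 27.9 s of the 72 s. `sign_off` gives no verdict, so what follows is from my own last checks.

**What I did:** I took the blue-handled hook from the fork and caught the cushion's bail. I lifted the cushion clear of the bucket (its middle at about 0.176 m) and lowered it slowly into the tray. I then freed the hook from the bail and hung the hook back in the fork.

**Last checks before handing in:**
- **Cushion:** it lies flat in the tray about 2–3 mm from the centre. Its top is at 0.0345 m, where 0.034 m was expected.
- **Hook:** it is off the bail and back on its collar, with the handle top within about 2 mm of where it started. I compared it with its starting pose and did not measure the seat point directly.
- **Gripper:** it is open and about 14 cm above the grasp height, with next to no measured force. The gripper never came near the cushion or its bail.
- **Bystanders:** I checked these only by eye in the pictures. None looked moved, but I did not measure them again.

**Where things disagreed:**
- **Hook direction:** the description says the hook points to the stand's open front. The cameras showed it pointing to the closed back. I went by the cameras and hung it back the same way round.
- **Arm drift:** the arm drifted by a few millimetres and about 1–2.5° between commands, and I corrected this before the tight moves.

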